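Clamp puzzle blanks in the sawing jig

TASK

Clamp the plywood puzzle blanks for sawing: flip the jig's red cam lever up and open, and lay every blank that is there flat on the jig's bed, side by side between the two supports and centred on the black line. Then lift the retaining bar up out of its forked hook and lay it across both supports over the blanks, and with the lever still open turn the black adjusting nut clockwise until its yellow pointer is in the green sector. Finally flip the lever fully closed so that it clamps the bar; leave the glue bottle, mug and offcut alone.

Things in the scene. Friction and masses are not known exactly. Their poses are not given: they have to be found in the camera images.
- jig: fixed wooden board, 140 mm (own x) by 410 mm (own y -255 to +155), 20 mm thick; its top is the bed. Origin on the table under the middle of the bed, midway between two dark steel supports at own y = -135 and +135 (20 mm long in y, inner faces at +-125). Black centre line along own y at x = 0. Lever at the -y support, grey pivot block at own x = +62; nut beyond it at own y = -220
- bed (a point): middle of the bed's top, 20 mm above the table; axes as the jig's. The blanks lie across the black line, each with its 60 mm length along own x; four fit side by side, e.g. at own y = -72, -20, +32 and +84 mm
- seat (a point): midway between the two saddles at the height of their floors (42 mm above the table); axes as the jig's. Each saddle is a notch 36 mm wide in own x between cheeks 12 mm high. The bar is laid when its origin is here and its y axis lies along the jig's y (either way round), 2 mm over the blanks
- lever (a joint): cam lever on a level pivot along jig y, 0 = closed, lying level across the saddle towards jig -x; grows as it swings up; 1.57 upright, 1.9 open stop, leaning to jig +x. Over 1.3 counts as open. Stays where left (friction 0.5 N m, about 4 N at its grip). Closed over the laid bar with the nut set, a sprung plunger under it presses the bar (about 6 N), adding some 3 N at the grip near closing
- lever_pivot (a point): the lever's pivot axis, at jig x = +62, y = -135 mm, 74 mm above the table less 2 mm for each radian of the nut
- lever_grip (a point): centre of the red round grip at the lever's free end, 122 mm from the pivot: a cylinder along jig y, 18 mm in diameter and 20 mm long, to be pinched along jig y. Axes turn with the lever
- nut (a joint): adjusting nut on a vertical axis, rad: 0 = its yellow pointer towards jig +x; grows clockwise seen from above (pointer direction = jig x turned by minus the value); the dial's green sector is 2.2 to 2.8, stops at 0 and 4.0; stays where left (friction 0.06 N m). Dial pedestal: radius 30 mm, top 50 mm above the table
- nut_grip (a point): middle of the nut's black grip, on the axis, 76 mm above the table: a bar 40 mm long (along own x, the pointer's direction), 12 mm wide and 24 mm high, turning with the nut
- stand: fixed stand with a forked deep hook that opens to own -x. Origin on the table under the trough of the hook; foot 140 x 160 mm, green post at own x = +83 mm, 215 mm high. The two round prongs, 8 mm thick, are at own y = -40 and +40 mm and turn up at the front
- hook_tip (a point): midway between the upturned tips of the two prongs, at their top (230 mm above the table, 40 mm above the trough line and 18 mm in front of it); axes as the stand's
- bar: aluminium bar 26 (own x) by 310 (own y) by 16 mm, about 0.35 kg, with an upright loop handle: legs at own y = +-58 mm, top rod 10 mm thick, centred 85 mm above the underside. Origin: centre of the underside. At first the rod hangs in the hook's trough, prongs through the loop. To free it lift straight up 38 to 50 mm (rod over the tips, bar still under the prongs), then withdraw 60 mm or more along stand -x
- bar_grip (a point): centre of the orange grip in the middle of the loop's top rod, 85 mm above the bar's underside: 14 mm (own x) by 44 mm (own y) by 20 mm high; pinch it along own x, between the prongs. Axes as the bar's
- blank_a: plywood puzzle blank 60 x 44 x 20 mm (own x, y, z), 40 g, with a paper drawing and a coloured pin head on top; origin at the centre of its underside; lies flat on the table. Grip it across its 60 mm length. May be absent (two to four of the four are there).
- blank_b: plywood puzzle blank 60 x 44 x 20 mm (own x, y, z), 40 g, with a paper drawing and a coloured pin head on top; origin at the centre of its underside; lies flat on the table. Grip it across its 60 mm length. May be absent (two to four of the four are there).
- blank_c: plywood puzzle blank 60 x 44 x 20 mm (own x, y, z), 40 g, with a paper drawing and a coloured pin head on top; origin at the centre of its underside; lies flat on the table. Grip it across its 60 mm length. May be absent (two to four of the four are there).
- blank_d: plywood puzzle blank 60 x 44 x 20 mm (own x, y, z), 40 g, with a paper drawing and a coloured pin head on top; origin at the centre of its underside; lies flat on the table. Grip it across its 60 mm length. May be absent (two to four of the four are there).
- glue: glue bottle, 54 mm in diameter, 140 mm high, origin at the centre of its underside; leave alone
- mug: blue mug, 80 mm in diameter, 90 mm high, origin at the centre of its underside; leave alone
- offcut: offcut of plank 70 x 100 x 40 mm, origin at the centre of its underside; leave alone

How it is judged (in metres and radians):
On the way, in this order (a step that is already met when the one before it is completed fails the run):
1. the lever is open and every blank present lies flat on the bed between the supports, on the centre line (value of joint lever above 1.3 rad and x of blank_a in the frame of jig between -0.022 and 0.022 m and y of blank_a in the frame of jig between -0.11 and 0.11 m and z of blank_a in the frame of jig between 0.014 and 0.026 m and angle between each of blank_a, blank_b, blank_c, blank_d's own z axis and vertical below 0.12 rad and x of blank_b in the frame of jig between -0.022 and 0.022 m and y of blank_b in the frame of jig between -0.11 and 0.11 m and z of blank_b in the frame of jig between 0.014 and 0.026 m and x of blank_c in the frame of jig between -0.022 and 0.022 m and y of blank_c in the frame of jig between -0.11 and 0.11 m and z of blank_c in the frame of jig between 0.014 and 0.026 m and x of blank_d in the frame of jig between -0.022 and 0.022 m and y of blank_d in the frame of jig between -0.11 and 0.11 m and z of blank_d in the frame of jig between 0.014 and 0.026 m), for 0.2 s.
2. the bar lies in both saddles, with the lever open (value of joint lever above 1.3 rad and z of bar in the frame of seat between -0.004 and 0.004 m and horizontal distance between bar and seat below 0.012 m and angle between the y axis of bar and the y axis of jig, either way round below 0.06 rad and angle between bar's own z axis and vertical below 0.06 rad and linear speed of bar below 0.02 m/s), for 0.2 s.
3. the nut's pointer is in the green sector, with the lever open and the bar laid (all of step 2 and value of joint nut between 2.2 and 2.8 rad), for 0.2 s.
4. the lever is closed and presses on the bar (value of joint lever below 0.08 rad and contact force between lever and bar between 1.5 and 15 N and value of joint nut between 2.2 and 2.8 rad and z of bar in the frame of seat between -0.004 and 0.004 m and horizontal distance between bar and seat below 0.012 m and angle between the y axis of bar and the y axis of jig, either way round below 0.06 rad and angle between bar's own z axis and vertical below 0.06 rad and linear speed of bar below 0.02 m/s), for 0.2 s.
At the end, for the whole second after the job is handed in: Lever under 0.08 rad and pressing the bar with 1.5-15 N; nut at 2.2-2.8 rad; bar at rest in both saddles (within 12 mm sideways, 4 mm in height, 0.06 rad); each present blank at rest flat on the bed, its centre within 22 mm of the centre line and 110 mm of the middle (all of step 4 and x of blank_a in the frame of jig between -0.022 and 0.022 m and y of blank_a in the frame of jig between -0.11 and 0.11 m and z of blank_a in the frame of jig between 0.014 and 0.026 m and angle between each of blank_a, blank_b, blank_c, blank_d's own z axis and vertical below 0.12 rad and x of blank_b in the frame of jig between -0.022 and 0.022 m and y of blank_b in the frame of jig between -0.11 and 0.11 m and z of blank_b in the frame of jig between 0.014 and 0.026 m and x of blank_c in the frame of jig between -0.022 and 0.022 m and y of blank_c in the frame of jig between -0.11 and 0.11 m and z of blank_c in the frame of jig between 0.014 and 0.026 m and x of blank_d in the frame of jig between -0.022 and 0.022 m and y of blank_d in the frame of jig between -0.11 and 0.11 m and z of blank_d in the frame of jig between 0.014 and 0.026 m and linear speed of each of blank_a, blank_b, blank_c, blank_d below 0.02 m/s); the robot touches nothing.
It fails at once if the glue bottle is disturbed (moved over 25 mm) (distance of glue from where it was at the start of the episode above 0.025 m).
It fails at once if the mug is disturbed (moved over 25 mm) (distance of mug from where it was at the start of the episode above 0.025 m).
It fails at once if the offcut is disturbed (moved over 25 mm) (distance of offcut from where it was at the start of the episode above 0.025 m).
Of blank_a, blank_b, blank_c, blank_d only 2 to 4 are there at a start; the rules pass over those that are not, and their reading is None.
At some moment in a run one of blank_a, blank_b, blank_c, blank_d may be knocked a few centimetres aside while the robot is not near it.
It also fails if it takes over 210 s, if anything falls off the work surface, if the arm or the gripper's body presses on something with over 40 N, if the wrist force passes 120 N, or if a joint passes its speed limit or range.

ROBOT

A 6-joint arm with a two-finger parallel gripper is mounted at the origin on the work surface. World frame = base frame: x ahead of the robot, y to its left, z up, the work surface at z = 0. Lengths are in mm, angles in rad, forces in N, time in s.
With the tool pointing down it reaches from about 300 to 875 mm from the base axis. Payload 4.2 kg.
Tool frame: the origin (TCP) lies midway between the tips of the shut fingers; the grasp point (between the pads) lies 19 mm behind it (arm.grip_point_offset is the z of the grasp point in the tool frame, in mm); z points along the fingers, y is the direction in which the jaws open and shut (so a half turn about z gives the same grasp; the last joint's range is limited). The gripper opens to 85 mm and grips with 20 to 120 N. Pads are 22 mm wide; open, the fingers measure 114 mm over their backs; the gripper's body (76 mm by 85 mm) begins 54 mm behind the grasp point. The pads swing forward as they close: fully open they stand 13 mm farther back than shut.
Start: joints at [1.32, 0.32, 1.565, -0, 1.257, -0.02], TCP at [131.536, 559.768, 231.338] pointing down, gripper open.
Joint ranges: [-3.11, 3.11], [-0.84, 2.01], [0.21, 2.61], [-1.34, 4.49], [0.05, 2.63], [-2.56, 2.56]. Speed limits (rad/s): [2.57, 2.57, 3.14, 3.14, 3.14, 3.14].

INTERFACE

Orientations are given as a rotation vector (axis times angle).
In Python, from workcell import readout, cams, sign_off, arm gives the robot as it stands. The module is installed in compiled form; this text tells all that it offers.
- The arm moves only by the shell command python3 -m jog 'ROWS' [FORCE]. ROWS is JSON, a list of rows, each a list of 3 entries, a list of its own where there are three numbers: the shift along the world's x, y, z in mm, then the turn about the world's z in rad, then the closure, from 0 (fully open) to 1 (shut). In form: [[[tx, ty, tz], yaw, gripper], ...]. A call has 1 to 10 rows; each row shifts and turns the pose as measured when the row begins; what a row does not reach is not made up. A row lasts 1/8 s, in which the tool goes at most 62.5 mm and 10.7 degrees, less where a joint would pass 70% of its speed; a pose out of reach is approached as far as the arm can. A call with a gripper value outside its range is refused whole. The fingers move at their own pace and stop on an object; FORCE is the grip in N (left out, the last holds). Time passes only in rows, so rows that do not move let the fingers close. It gives the time, the measured TCP pose, the force and the opening at its end, in the units of the state.
- readout.sense(): the state, without advancing time (a new reading comes with each control period).
- cams.capture(name): name is "scene" or "top" or "wrist"; returns a dict with "pixels" (420x560x3 uint8, red, green, blue), "fx", "fy", "cx", "cy" (pixels), "position" and "orientation" of the camera in the world. Camera axes: x right, y up, looking along -z (the intrinsics and any distortion apply to the point x, -y, -z); pixel columns grow to the right and rows downward; lengths in mm; the calibration is good to about 2 mm. A picture is of the moment at which its call begins. There is no depth.
- sign_off(): hands the job in, once; it reports no verdict.
The state is a dict: "time": time; "joint_pos": joint angles; "joint_velocities": joint speeds; "joint_torque": joint torques, N m; "tcp_pos": TCP position; "tool_rot": TCP orientation; "ft_force": force on the tool from outside, world axes, zero at the start; "torque": the same for the moment, N m; "width": finger opening in mm.
Only numpy, scipy, OpenCV 4.12 (cv2) and the standard library are available. Lean on these libraries where they do the work, as an engineer would, in place of code of your own. Each camera call takes 0.05 s, during which the arm holds its last target.

## Working session

There is one attempt and no reset: what is moved stays moved. The work goes in short steps, Python scripts to look and compute and a shell command to move; the robot and the scene stay as the last step left them, time stands still between calls to the robot, and variables do not carry over. Pictures are saved under pics/ and viewed, and the job is handed in when it is done.

```bash
mkdir -p pics; cat > h.py <<'E'
import numpy as np, cv2
from scipy.spatial.transform import Rotation as R
from workcell import readout, cams, arm
def shot(name, fn, crop=None, scale=1):
    c=cams.capture(name); im=c['pixels'][:,:,::-1]
    np.save('pics/'+fn+'.npy',c['pixels'])
    import pickle; pickle.dump({k:v for k,v in c.items()},open('pics/'+fn+'.pkl','wb'))
    if crop: x0,y0,x1,y1=crop; im=im[y0:y1,x0:x1]
    if scale!=1: im=cv2.resize(im,None,fx=scale,fy=scale,interpolation=cv2.INTER_CUBIC)
    cv2.imwrite('pics/'+fn+'.png',im); return c
def crop(fn,out,c,scale):
    im=np.load('pics/'+fn+'.npy')[:,:,::-1]; x0,y0,x1,y1=c
    cv2.imwrite('pics/'+out+'.png',cv2.resize(im[y0:y1,x0:x1],None,fx=scale,fy=scale,interpolation=cv2.INTER_CUBIC))
def load(fn):
    import pickle; return pickle.load(open('pics/'+fn+'.pkl','rb'))
def rot(c):
    o=np.array(c['orientation'],float); return R.from_rotvec(o) if o.shape==(3,) else R.from_matrix(o)
def w(c,u,v,z):
    d=rot(c).apply([(u-c['cx'])/c['fx'],-(v-c['cy'])/c['fy'],-1.0]); p=np.array(c['position'],float)
    return p+d*(z-p[2])/d[2]
def px(c,P):
    q=rot(c).inv().apply(np.array(P,float)-np.array(c['position']))
    return np.array([c['cx']+c['fx']*q[...,0]/-q[...,2], c['cy']-c['fy']*q[...,1]/-q[...,2]])
E
python3 - <<'E'
from h import *
s=readout.sense(); print(s)
for n in ['scene','top','wrist']:
    c=shot(n,n+'0'); print({k:v for k,v in c.items() if k!='pixels'})
print(arm.grip_point_offset)
E
```

```text
{'time': 0.0, 'joint_pos': array([ 1.31998912e+00,  3.20291086e-01,  1.56574561e+00, -9.58270983e-06,
        1.25739028e+00, -2.00095546e-02]), 'joint_velocities': array([ 1.62168364e-03, -2.28786373e-03, -3.16942082e-05, -8.90676286e-04,
        2.98106426e-04,  9.81494863e-05]), 'joint_torque': array([ 5.20009398e-04, -4.15510905e+01, -2.34160262e+01,  1.30641893e-04,
        8.11529666e-03, -3.50648321e-06]), 'tcp_pos': array([131.41520095, 559.26053942, 230.45688712]), 'tool_rot': array([-3.61699758e-01, -3.12045998e+00,  2.85667517e-03]), 'ft_force': array([0.29488393, 0.13326841, 0.44845456]), 'torque': array([-0.02434477, -0.05341915, -0.04319027]), 'width': 85.42908303528222}
{'fx': 501.4252716890223, 'fy': 501.4252716890223, 'cx': 282.0570178974377, 'cy': 214.05590848297047, 'position': array([1105.76945291, -713.01105969, 1075.32437973]), 'orientation': array([0.71425119, 0.24454255, 0.61663991])}
{'fx': 506.6593452871816, 'fy': 506.6593452871816, 'cx': 274.3927661156652, 'cy': 209.7902531647893, 'position': array([ 428.98834564,  -12.21777542, 1320.04416687]), 'orientation': array([ 0.12033203, -0.12121703, -1.56584011])}
{'fx': 322.6201661914389, 'fy': 322.6201661914389, 'cx': 280.3554838354336, 'cy': 209.04420616968883, 'position': array([ 58.22132442, 575.84844448, 372.78531928]), 'orientation': array([-0.25008129, -0.19612007,  1.33063537])}
-18.700000000000003
```

View pics/scene0.png

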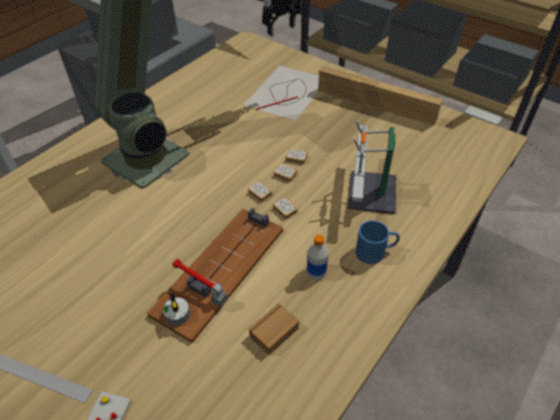

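View pics/top0.png

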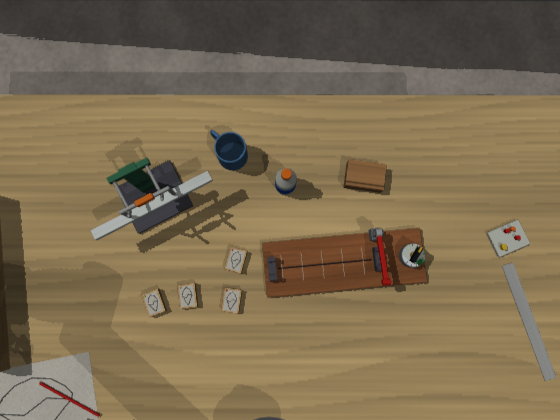

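View pics/wrist0.png

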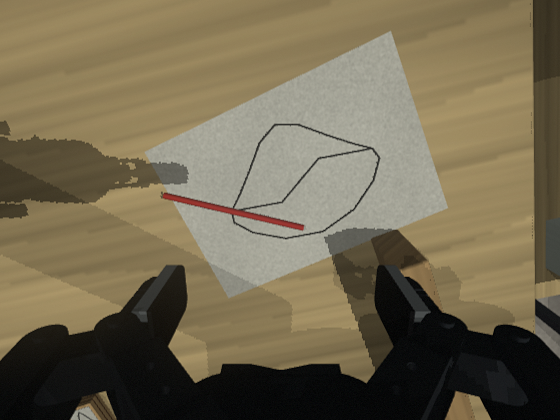

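The top view has +x up and +y left. It shows four blanks near (236,260), (154,302), (188,296) and (232,300). The jig runs from about (262,270) to (427,257) with the lever lying closed at x≈380. The stand, with the bar on it, is around (150,205). I'll enlarge these areas.

```bash
python3 - <<'E'
from h import *
crop('top0','t_jig',(250,215,440,310),4.2)
crop('top0','t_bl',(130,230,270,330),5.7)
crop('top0','t_st',(80,130,230,250),5)
E
```

```text
(no output)
```

View pics/t_jig.png

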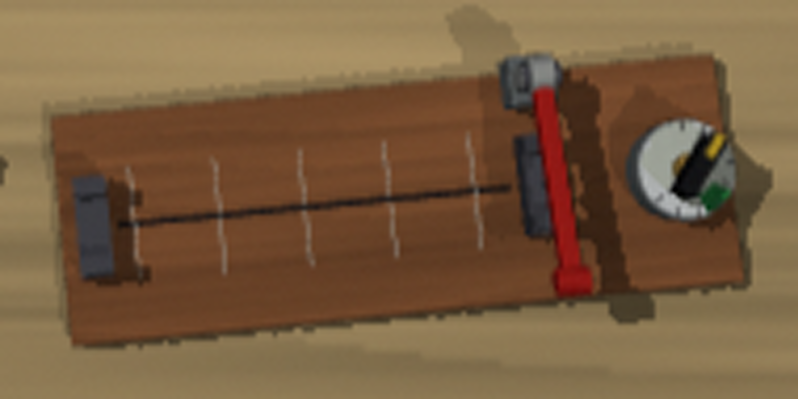

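View pics/t_bl.png

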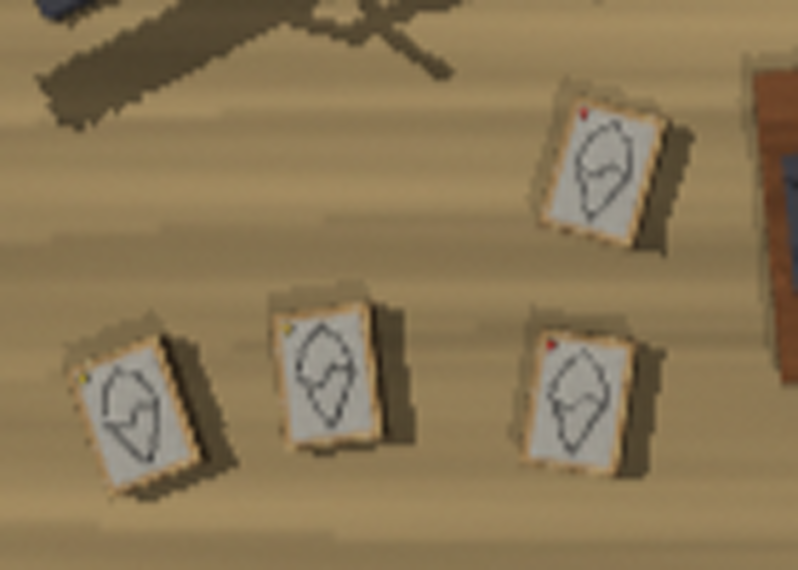

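View pics/t_st.png

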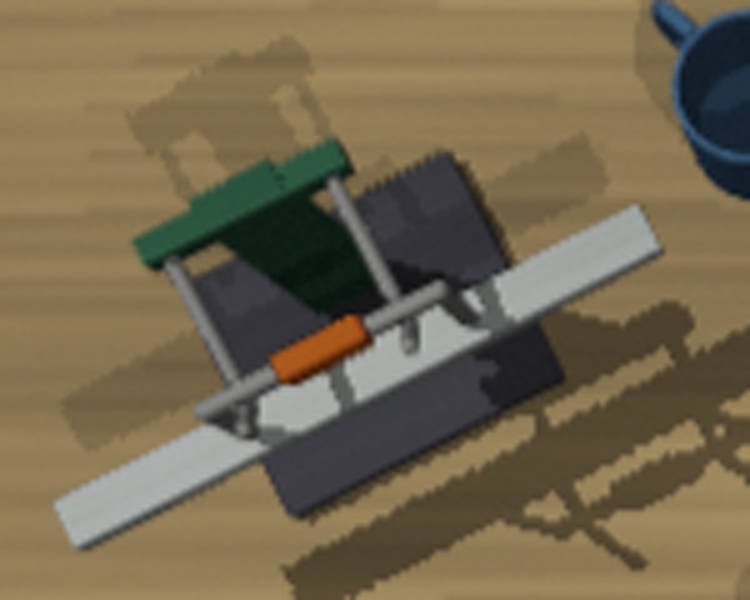

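```bash
cat >> h.py <<'E'
def cw(fn,c,scale,U,V,z):
    return w(load(fn),c[0]+(U+.5)/scale-.5,c[1]+(V+.5)/scale-.5,z)
E
python3 - <<'E'
from h import *
np.set_printoptions(precision=1,suppress=True)
J=[cw('top0',(250,215),4.2,*p,20) for p in [(50,115),(75,346),(742,285),(713,57)]]
for p in J: print(p)
print('edges',[np.linalg.norm(J[i]-J[(i+1)%4]) for i in range(4)])
ex=((J[0]-J[1])+(J[3]-J[2]))[:2]; ey=((J[0]-J[3])+(J[1]-J[2]))[:2]
a=np.arctan2(ex[1],ex[0]); b=np.arctan2(ey[1],ey[0])-np.pi/2; print('yaw',a,b)
cen=np.mean(J,0)
yaw=b; Y=np.array([-np.sin(yaw),np.cos(yaw)]); X=np.array([Y[1],-Y[0]])
O=cen[:2]+50*Y; print('O',O)
for n,pp,z in [('lineL',(120,224),20),('lineR',(510,187),20),('nutaxis',(683,168),50),('grip',(573,278),74),('pivot',(543,75),80)]:
    q=cw('top0',(250,215),4.2,*pp,z)[:2]-O; print(n,q@X,q@Y)
for nm,B in dict(b1=[(575,97),(663,122),(632,246),(543,224)],b2=[(543,332),(632,342),(618,474),(524,462)],b3=[(272,314),(370,302),(382,440),(288,450)],b4=[(80,375),(160,338),(203,460),(113,495)]).items():
    P=np.array([cw('top0',(130,230),5.7,*p,20) for p in B]); e=(P[0]+P[1]-P[2]-P[3])[:2]
    print(nm,P.mean(0),'yaw %.3f'%np.arctan2(e[1],e[0]),[np.linalg.norm(P[i]-P[(i+1)%4]) for i in range(4)])
G=np.array([cw('top0',(80,130),5,*p,205) for p in [(272,355),(360,315),(370,348),(282,384)]])
print('grip',G.mean(0),[np.linalg.norm(G[i]-G[(i+1)%4]) for i in range(4)],np.arctan2(*(G[0]+G[3]-G[1]-G[2])[:2]))
bar=np.array([cw('top0',(80,130),5,*p,125) for p in [(55,503),(640,205),(662,250),(82,548)]])
print('bar',bar,bar.mean(0),[np.linalg.norm(bar[i]-bar[(i+1)%4]) for i in range(4)])
E
```

```text
[546.7  20.2  20. ]
[407.4   4.4  20. ]
[ 444.3 -399.    20. ]
[ 583.1 -387.3   20. ]
edges [np.float64(140.25507861220404), np.float64(405.02575170242955), np.float64(139.25563802551105), np.float64(409.09337111429426)]
yaw 0.09848589807194098 0.09024188534142041
O [ 490.9 -140.6]
lineL 0.2366984274978919 118.39139801839093
lineR 1.5139219059763078 -120.24123500276026
nutaxis 2.406627198315966 -218.4144524140926
grip -56.140599426485394 -139.91151610979705
pivot 62.39200983366308 -135.48475134151008
b1 [501.1  86.7  20. ] yaw -0.234 [np.float64(41.29635686650725), np.float64(56.973829925262336), np.float64(41.09727073535117), np.float64(58.45599730574229)]
b2 [399.3  95.9  20. ] yaw -0.113 [np.float64(39.8808775931324), np.float64(57.8528726703054), np.float64(41.9152411934545), np.float64(57.27263987287821)]
b3 [410.5 207.6  20. ] yaw 0.131 [np.float64(43.82504036967711), np.float64(60.807261543274564), np.float64(41.679998793697244), np.float64(60.13411170745216)]
b4 [392.7 290.8  20. ] yaw 0.343 [np.float64(38.51322464141255), np.float64(57.21031862634134), np.float64(42.0182348720454), np.float64(54.77516031108158)]
grip [624.2 279.  205. ] [np.float64(42.682435239802174), np.float64(15.817618983238521), np.float64(41.92568947661966), np.float64(14.044355213605096)] -0.42130512081848825
bar [[564.6 423.  125. ]
 [709.8 148.7 125. ]
 [687.6 137.7 125. ]
 [543.2 409.  125. ]] [626.3 279.6 125. ] [np.float64(310.36351079946985), np.float64(24.800058481982173), np.float64(307.41690749940057), np.float64(25.55314321894915)]
```

```bash
python3 - <<'E'
from h import *
crop('scene0','s_st',(320,110,420,230),5)
crop('scene0','s_jig',(140,200,300,340),5)
E
```

```text
(no output)
```

View pics/s_st.png

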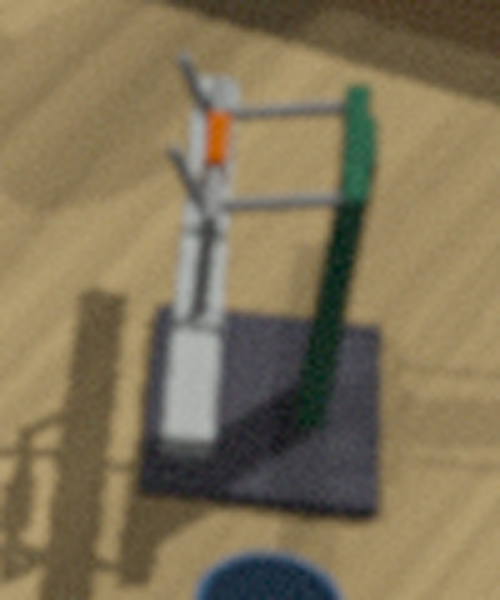

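View pics/s_jig.png

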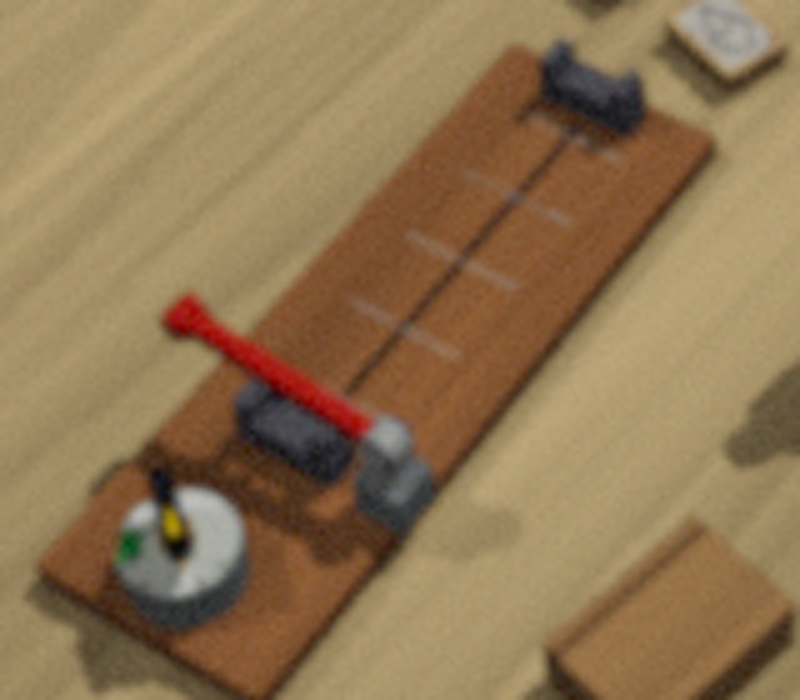

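```bash
cat >> h.py <<'E'
def ray(c,u,v):
    d=rot(c).apply([(u-c['cx'])/c['fx'],-(v-c['cy'])/c['fy'],-1.0]); return np.array(c['position'],float),d/np.linalg.norm(d)
def tri(*rs):
    A=np.zeros((3,3));b=np.zeros(3)
    for p,d in rs:
        M=np.eye(3)-np.outer(d,d);A+=M;b+=M@p
    x=np.linalg.solve(A,b); return x,[np.linalg.norm((np.eye(3)-np.outer(d,d))@(x-p)) for p,d in rs]
def cr(fn,c,s,U,V): return ray(load(fn),c[0]+(U+.5)/s-.5,c[1]+(V+.5)/s-.5)
E
python3 - <<'E'
from h import *
np.set_printoptions(precision=1,suppress=True)
T=lambda U,V:cr('top0',(250,215),4.2,U,V); S=lambda U,V:cr('scene0',(140,200),5,U,V)
print('levergrip',tri(T(573,278),S(187,314)))
print('nut top', tri(T(703,165),S(166,500)))
T=lambda U,V:cr('top0',(80,130),5,U,V); S=lambda U,V:cr('scene0',(320,110),5,U,V)
print('bargrip',tri(T(321,350),S(218,138)))
print('tips',tri(T(240,432),S(184,60)),tri(T(410,350),S(173,152)))
print('postR',tri(T(338,148),S(358,88)))
E
```

```text
levergrip (array([ 448.1, -280.1,   92.3]), [np.float64(1.211756884959989), np.float64(1.2117568849601883)])
nut top (array([ 513. , -359.3,   85.2]), [np.float64(0.9567278839755338), np.float64(0.9567278839756096)])
bargrip (array([625.3, 279.6, 206. ]), [np.float64(1.294130851416936), np.float64(1.2941308514169125)])
tips (array([585. , 308.4, 223.3]), [np.float64(0.32473661854930375), np.float64(0.32473661854941266)]) (array([622. , 235.7, 223.3]), [np.float64(0.8811313265645397), np.float64(0.8811313265645068)])
postR (array([702.2, 259. , 286.2]), [np.float64(7.2303572167221), np.float64(7.230357216722302)])
```

Triangulated positions agree with the stated sizes: lever grip ≈(448,-280,92), bar grip ≈(625,280,~200), jig yaw ≈0.09, and the nut at about 1 rad. I'll do the lever first and go above its grip, with the jaws along jig y (tool y to about -1.48).

```bash
python3 -m jog '[[[15,-42,5],-0.14,0],[[15,-42,5],-0.14,0],[[15,-42,0],-0.14,0],[[15,-42,0],-0.14,0],[[15,-42,0],-0.14,0],[[15,-42,0],-0.14,0],[[15,-42,0],-0.14,0],[[15,-42,0],-0.14,0],[[15,-42,0],-0.14,0],[[15,-42,0],-0.14,0]]' && python3 -m jog '[[[15,-42,0],-0.14,0],[[15,-42,0],-0.14,0],[[15,-42,0],-0.14,0],[[15,-42,0],-0.14,0],[[15,-42,0],-0.14,0],[[15,-42,0],-0.14,0],[[15,-42,0],-0.14,0],[[15,-42,0],-0.14,0],[[15,-42,0],-0.14,0],[[15,-42,0],-0.14,0]]'
cat >> h.py <<'E'
def st():
    s=readout.sense(); y=R.from_rotvec(s['tool_rot']).as_matrix()[:,1]; z=R.from_rotvec(s['tool_rot']).as_matrix()[:,2]
    print('t %.2f'%s['time'],'tcp',s['tcp_pos'].round(1),'psi %.3f'%np.arctan2(y[1],y[0]),'z',z.round(3),'F',s['ft_force'].round(1),'w %.1f'%s['width'],'q',s['joint_pos'].round(2)); return s
E
python3 -c "from h import *; st()"
```

```text
time: 1.4
tcp_pos: [282.6, 127.8, 238.2]
tool_rot: [-2.328, -2.109, 0.004]
ft_force: [1.2, -0.3, 0.0]
width: 85.1
time: 2.65
tcp_pos: [433.8, -307.2, 237.5]
tool_rot: [-3.14, -0.032, -0.001]
ft_force: [0.3, 0.7, 0.1]
width: 85.2
t 2.65 tcp [ 433.8 -307.2  237.5] psi -1.550 z [ 0.001  0.002 -1.   ] F [0.3 0.7 0.1] w 85.2 q [-0.64  0.25  1.65  0.    1.24  0.91]
```

```bash
python3 -m jog '[[[14,27,0],0.07,0],[[0,0,0],0,0]]'; python3 -c "
from h import *
st(); shot('wrist','w1')"
```

```text
time: 2.9
tcp_pos: [448.5, -283.3, 235.9]
tool_rot: [-3.137, -0.136, 0.001]
ft_force: [0.4, 0.7, 0.0]
width: 85.2
t 2.90 tcp [ 448.5 -283.3  235.9] psi -1.484 z [-0.001  0.002 -1.   ] F [0.4 0.7 0. ] w 85.2 q [-0.59  0.25  1.66  0.    1.24  0.9 ]
```

View pics/w1.png

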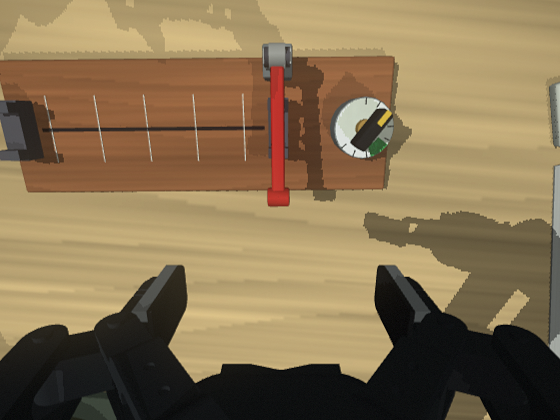

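```bash
python3 - <<'E'
from h import *
np.set_printoptions(precision=1,suppress=True)
c=load('w1')
for n,u,v,z in [('lineL',43,129.5,20),('lineR',265,127.5,20),('TR',394,56,20),('BR',387,190,20),('nut dial',362,127,50),('pivot',277.5,50,90)]: print(n,w(c,u,v,z))
L,Rr=w(c,43,129.5,20),w(c,265,127.5,20); d=L-Rr; print('yaw',np.arctan2(d[1],d[0])-np.pi/2)
print('grip',tri(ray(c,278.5,199),cr('top0',(250,215),4.2,573,278),cr('scene0',(140,200),5,187,314)))
E
```

```text
lineL [479.5 -23.3  20. ]
lineR [ 502.6 -262.1   20. ]
TR [ 584.1 -387.1   20. ]
BR [ 445.8 -405.6   20. ]
nut dial [ 513.  -358.7   50. ]
pivot [ 568.  -270.8   90. ]
yaw 0.09627825799466927
grip (array([ 446.8, -280.8,   92.9]), [np.float64(3.023561662239119), np.float64(0.4435855025041148), np.float64(2.7204689422039796)])
```

```bash
python3 -m jog '[[[-0.5,2.5,-40],0,0],[[0,0,-40],0,0],[[0,0,-40],0,0],[[0,0,-30],0,0],[[0,0,-13],0,0],[[0,0,0],0,0.3]]' 40; python3 -c "
from h import *
st(); shot('wrist','w2')"
```

```text
time: 3.7
tcp_pos: [446.5, -283.1, 70.7]
tool_rot: [3.134, 0.133, 0.004]
ft_force: [0.4, 0.2, 0.2]
width: 69.7
t 3.70 tcp [ 446.5 -283.1   70.7] psi -1.486 z [ 0.002 -0.005 -1.   ] F [0.4 0.2 0.2] w 69.7 q [-0.59  0.4   1.89 -0.    0.84  0.9 ]
```

View pics/w2.png

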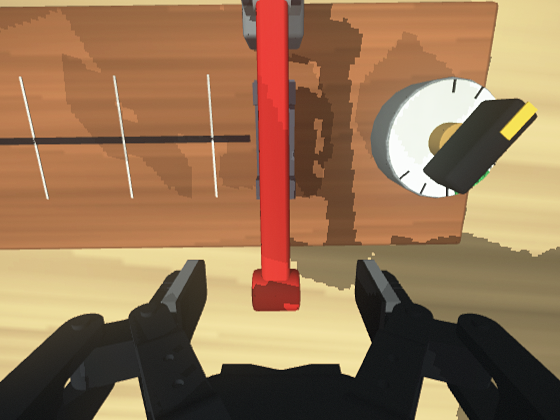

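```bash
python3 -m jog '[[[0,2,2],0,0.6],[[0,0,0],0,0.9],[[0,0,0],0,1],[[0,0,0],0,1],[[0,0,0],0,1],[[0,0,0],0,1]]' 40; python3 -c "
from h import *
st(); shot('wrist','w3')"
```

```text
time: 4.5
tcp_pos: [448.2, -281.3, 76.3]
tool_rot: [3.131, 0.133, 0.012]
ft_force: [-0.1, 0.8, -2.0]
width: 18.9
t 4.50 tcp [ 448.2 -281.3   76.3] psi -1.486 z [ 0.008 -0.007 -1.   ] F [-0.1  0.8 -2. ] w 18.9 q [-0.58  0.39  1.89 -0.    0.85  0.91]
```

View pics/w3.png

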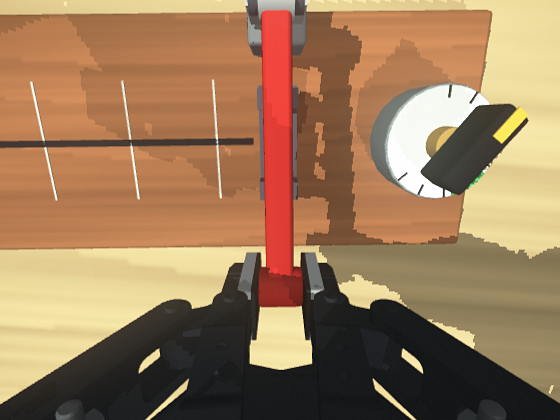

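```bash
python3 - <<'E'
import numpy as np
th=np.linspace(.22,1.75,11)
x=-122*np.cos(th); z=122*np.sin(th)
for i in range(10): dx=x[i+1]-x[i]; print('%.2f %.1f %.1f %.1f'%(th[i+1],dx*.9955,dx*.0944,z[i+1]-z[i]))
E
```

```text
0.37 5.4 0.5 17.8
0.53 8.1 0.8 16.8
0.68 10.5 1.0 15.4
0.83 12.7 1.2 13.6
0.98 14.6 1.4 11.5
1.14 16.2 1.5 9.1
1.29 17.4 1.6 6.5
1.44 18.2 1.7 3.8
1.60 18.5 1.8 0.9
1.75 18.5 1.8 -1.9
```

```bash
python3 -m jog '[[[5.4,0.5,17.8],0,1],[[8,0.8,16.8],0,1],[[10.5,1,15.4],0,1],[[12.7,1.2,13.6],0,1],[[14.6,1.4,11.5],0,1]]' 40; python3 -c "
from h import *
st()"
```

```text
time: 5.18
tcp_pos: [486.6, -276.5, 145.3]
tool_rot: [3.136, 0.14, -0.042]
ft_force: [-7.5, -2.2, -2.0]
width: 18.9
t 5.17 tcp [ 486.6 -276.5  145.3] psi -1.482 z [-0.027 -0.003 -1.   ] F [-7.5 -2.2 -2. ] w 18.9 q [-0.53  0.37  1.71 -0.02  1.08  0.96]
```

```bash
python3 -m jog '[[[15,1.3,12.5],0,1],[[16,1.5,10.5],0,1],[[17,1.5,8],0,1],[[18,1.6,5],0,1],[[19,1.8,2],0,1]]' 40; python3 -c "
from h import *
s=st(); d=s['tcp_pos'][:2]-[491.3,-141]; print(d@[.9955,.0944],d@[-.0944,.9955])"
```

```text
time: 5.8
tcp_pos: [559.1, -270.4, 177.6]
tool_rot: [-3.135, -0.14, 0.101]
ft_force: [-7.8, 0.7, 4.4]
width: 18.4
t 5.80 tcp [ 559.1 -270.4  177.6] psi -1.481 z [-0.064 -0.001 -0.998] F [-7.8  0.7  4.4] w 18.4 q [-0.45  0.46  1.49 -0.03  1.25  1.04]
55.244553508220726 -135.21148158273925
```

```bash
python3 -m jog '[[[16,1.5,0],0,1],[[14,1.3,-1],0,1],[[0,0,0],0,0.8],[[0,0,0],0,0.5],[[0,0,0],0,0.2],[[0,0,0],0,0]]' 40; python3 -c "
from h import *
s=st(); d=s['tcp_pos'][:2]-[491.3,-141]; print(d@[.9955,.0944],d@[-.0944,.9955]); shot('wrist','w4');shot('scene','s4',(140,200,300,340),5)"
```

```text
time: 6.55
tcp_pos: [585.4, -269.0, 177.4]
tool_rot: [-3.136, -0.14, 0.116]
ft_force: [0.1, 0.0, 0.8]
width: 72.1
t 6.55 tcp [ 585.4 -269.   177.4] psi -1.482 z [-0.074 -0.003 -0.997] F [0.1 0.  0.8] w 72.1 q [-0.43  0.5   1.42 -0.04  1.29  1.06]
81.57946367956427 -136.34265902904983
```

View pics/s4.png

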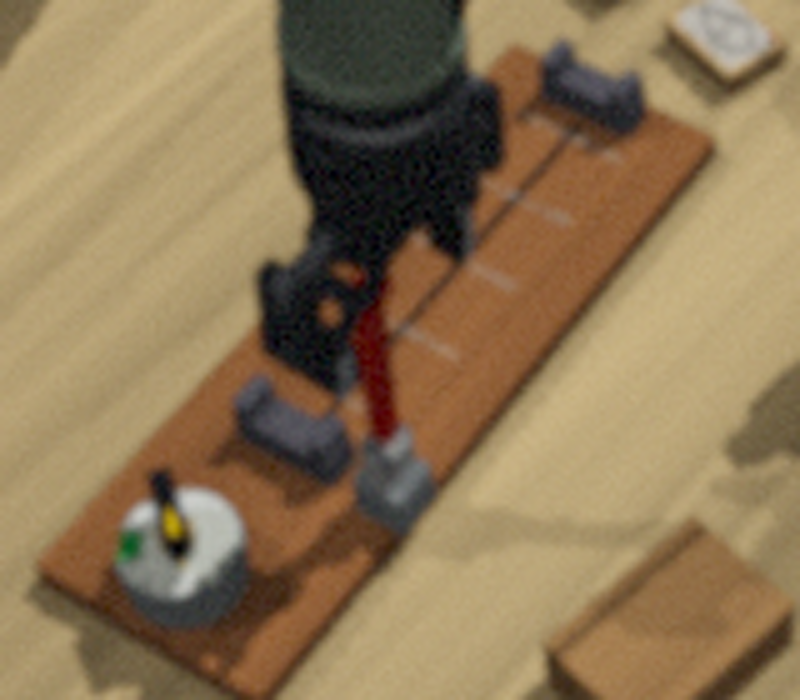

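Lever now upright at about 1.74 rad. I'll go up and over to the blanks.

```bash
python3 -m jog '[[[0,0,40],0,0],[[0,0,40],0,0],[[-8,35,5],0.14,0],[[-8,35,0],0.14,0],[[-8,35,0],0.14,0],[[-8,35,0],0.14,0],[[-8,35,0],0.14,0],[[-8,35,0],0.14,0],[[-8,35,0],0.14,0],[[-8,35,0],0.14,0]]' && python3 -m jog '[[[-8,20,0],0.14,0],[[-8,0,0],0.1,0],[[0,0,0],0,0]]'; python3 -c "
from h import *
s=st(); shot('wrist','w5');shot('top','t5',(200,200,440,320),3)"
```

```text
time: 7.9
tcp_pos: [519.5, 16.4, 265.2]
tool_rot: [2.521, 1.8, -0.088]
ft_force: [1.2, 0.1, 0.7]
width: 85.2
time: 8.28
tcp_pos: [502.3, 39.7, 265.8]
tool_rot: [2.27, 2.098, -0.076]
ft_force: [1.3, -0.7, 0.0]
width: 85.5
t 8.28 tcp [502.3  39.7 265.8] psi -0.079 z [-0.002 -0.07  -0.998] F [ 1.3 -0.7  0. ] w 85.5 q [ 0.1   0.19  1.66 -0.07  1.3   0.2 ]
```

View pics/w5.png

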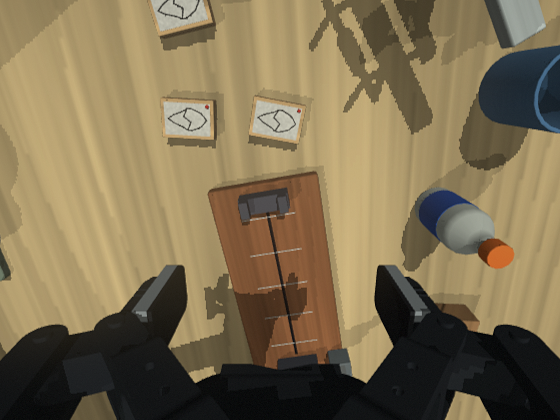

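View pics/t5.png

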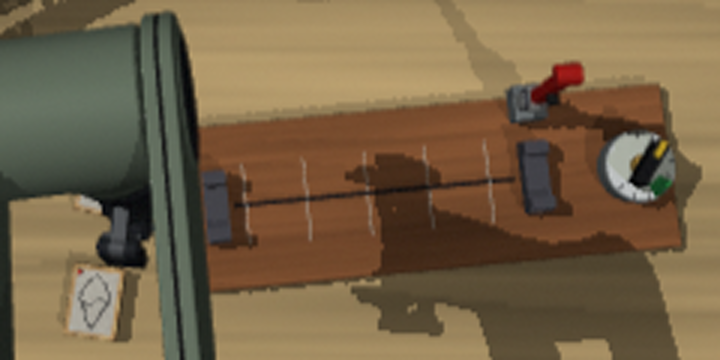

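```bash
python3 -c "
from h import *
crop('w5','w5c',(140,80,320,160),4.4)"
```

```text
(no output)
```

View pics/w5c.png

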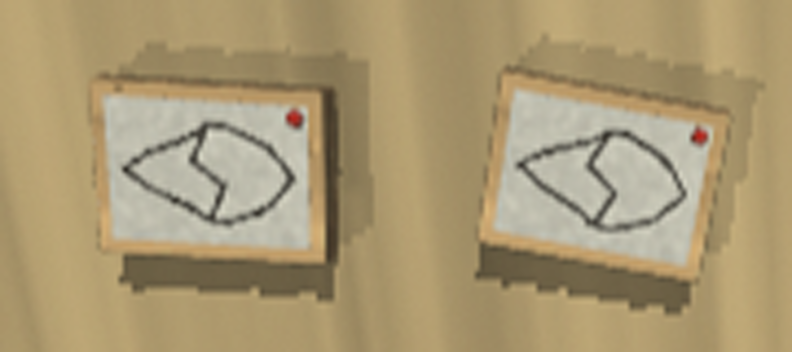

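```bash
cat >> h.py <<'E'
def blank(fn,c,s,C,z=20):
    "C corners: any cyclic order starting with a 60mm edge"
    P=np.array([cw(fn,c,s,*p,z) for p in C]); e=(P[1]-P[0]+P[2]-P[3])[:2]; a=np.arctan2(e[1],e[0])
    a=(a+np.pi/2)%np.pi-np.pi/2
    print(P.mean(0).round(1),'yaw %.3f'%a,np.round([np.linalg.norm(P[i]-P[(i+1)%4]) for i in range(4)],1))
E
python3 -c "
from h import *
blank('w5',(140,80),4.4,[(95,78),(330,92),(325,262),(103,250)])
blank('w5',(140,80),4.4,[(504,70),(729,116),(700,281),(482,244)])
"
```

```text
[400.5  95.7  20. ] yaw -0.133 [59.6 43.2 58.7 43.3]
[501.7  85.9  20. ] yaw -0.257 [58.6 42.7 58.8 44.1]
```

```bash
python3 -m jog '[[[0,20,-30],-0.1,0],[[-1,26,-40],-0.07,0],[[0,0,-50],0,0],[[0,0,-45],0,0],[[0,0,-35],0,0],[[0,0,-15],0,0],[[0,0,0],0,0]]'; python3 -c "
from h import *
s=st(); shot('wrist','w6')"
```

```text
time: 9.25
tcp_pos: [507.0, 84.2, 45.1]
tool_rot: [2.461, 1.87, -0.073]
ft_force: [0.1, 1.3, 0.9]
width: 85.5
t 9.25 tcp [507.   84.2  45.1] psi -0.271 z [-0.007 -0.068 -0.998] F [0.1 1.3 0.9] w 85.5 q [ 0.18  0.43  1.94 -0.09  0.8   0.52]
```

View pics/w6.png

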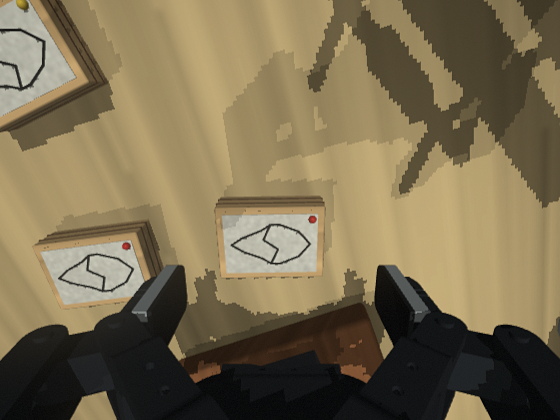

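```bash
python3 -c "
from h import *
blank('w6',(0,0),1,[(216,207),(325,205),(321,277),(219,278)])
"; python3 -m jog '[[[-5.5,1,-20],0.02,0],[[0,0,-14],0,0],[[0,0,0],0,0]]';python3 -c "
from h import *
s=st()"
```

```text
[501.2  86.5  20. ] yaw -0.261 [58.3 44.8 59.5 44.2]
time: 9.68
tcp_pos: [505.6, 85.3, 13.7]
tool_rot: [2.441, 1.889, -0.059]
ft_force: [-0.4, 0.3, -0.3]
width: 85.4
t 9.68 tcp [505.6  85.3  13.7] psi -0.253 z [ 0.003 -0.067 -0.998] F [-0.4  0.3 -0.3] w 85.4 q [ 0.19  0.47  1.98 -0.1   0.71  0.52]
```

```bash
python3 -m jog '[[[-4.5,0,-9],0,0],[[-1.5,0,-6],0,0.1],[[0,0,0],0,0.15]]' 40;python3 -c "
from h import *
s=st()"
```

```text
time: 10.05
tcp_pos: [500.6, 85.4, -0.9]
tool_rot: [2.44, 1.887, -0.055]
ft_force: [0.0, 0.9, 0.5]
width: 72.7
t 10.05 tcp [500.6  85.4  -0.9] psi -0.254 z [ 0.006 -0.066 -0.998] F [0.  0.9 0.5] w 72.7 q [ 0.19  0.49  2.   -0.11  0.66  0.53]
```

```bash
python3 -m jog '[[[0,0,0],0,0.5],[[0,0,0],0,0.7],[[0,0,0],0,0.7],[[0,0,0],0,0.7]]' 40;python3 -c "
from h import *
s=st()"; python3 -m jog '[[[0,0,20],0,0.7],[[0,0,40],0,0.7],[[0,0,20],0,0.7],[[0,0,0],0,0.7]]'; python3 -c "
from h import *
s=st(); shot('wrist','w7')"
```

```text
time: 10.55
tcp_pos: [501.3, 85.6, -0.1]
tool_rot: [2.44, 1.887, -0.053]
ft_force: [-0.6, -0.9, -0.1]
width: 59.1
t 10.55 tcp [ 5.013e+02  8.560e+01 -1.000e-01] psi -0.254 z [ 0.008 -0.066 -0.998] F [-0.6 -0.9 -0.1] w 59.1 q [ 0.19  0.49  2.   -0.11  0.66  0.53]
time: 11.05
tcp_pos: [500.5, 85.4, 81.2]
tool_rot: [2.441, 1.887, -0.056]
ft_force: [1.2, 0.1, -1.1]
width: 59.1
t 11.05 tcp [500.5  85.4  81.2] psi -0.254 z [ 0.006 -0.066 -0.998] F [ 1.2  0.1 -1.1] w 59.1 q [ 0.19  0.37  1.92 -0.09  0.86  0.5 ]
```

View pics/w7.png

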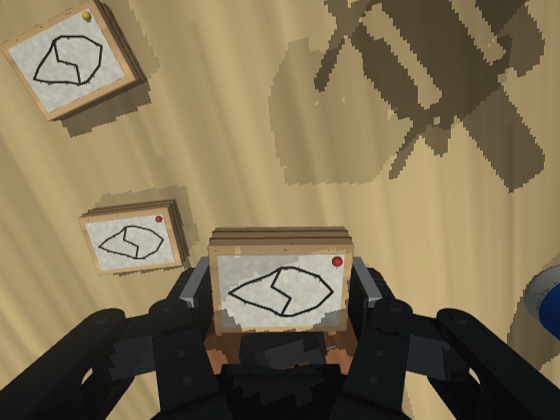

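```bash
python3 -m jog '[[[0,-40,20],0.05,0.7],[[0,-45,0],0.07,0.7],[[0,-45,0],0.07,0.7],[[0,-45,0],0.07,0.7],[[-1,-45,0],0.06,0.7],[[-1,-45,0],0.03,0.7],[[0,-34,0],0,0.7],[[0,0,0],0,0.7]]'; python3 -c "
from h import *
s=st(); shot('wrist','w8')"
```

```text
time: 12.1
tcp_pos: [491.8, -221.3, 89.7]
tool_rot: [2.063, 2.305, -0.057]
ft_force: [0.0, -0.8, -0.0]
width: 58.8
t 12.10 tcp [ 491.8 -221.3   89.7] psi 0.111 z [ 0.011 -0.059 -0.998] F [ 0.  -0.8 -0. ] w 58.8 q [-0.41  0.38  1.87 -0.07  0.86 -0.48]
```

View pics/w8.png

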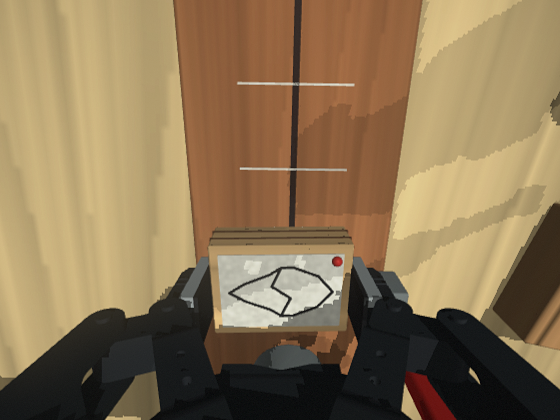

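```bash
python3 -c "
from h import *
c=load('w8')
for p in [(292,222),(297,5)]:
  q=w(c,*p,20)[:2]; d=q-[491.3,-141]; print(q,d@[.9955,.0944],d@[-.0944,.9955])
"; python3 -m jog '[[[6,7,-20],-0.016,0.7],[[0,0.5,-20],0,0.7],[[0,0,-12],0,0.7],[[0,0,0],0,0.7]]';python3 -c "
from h import *
s=st()"
```

```text
[ 499.4824156  -224.87261472] 0.2280198992885305 -84.26760798695598
[486.12877181 -95.2024213 ] -0.8246662363752714 46.079653541369964
time: 12.65
tcp_pos: [496.0, -208.2, 33.6]
tool_rot: [2.082, 2.297, -0.059]
ft_force: [0.1, 0.6, -1.1]
width: 59.3
t 12.65 tcp [ 496.  -208.2   33.6] psi 0.098 z [ 0.004 -0.055 -0.998] F [ 0.1  0.6 -1.1] w 59.3 q [-0.39  0.46  1.93 -0.07  0.74 -0.43]
```

```bash
python3 -m jog '[[[1,-4.5,-6],0,0.7],[[0.5,0,-5],0,0.7],[[0,0,-2],0,0.7],[[0,0,0],0,0.7]]';python3 -c "
from h import *
s=st()"
```

```text
time: 13.15
tcp_pos: [498.7, -213.1, 21.1]
tool_rot: [2.08, 2.296, -0.057]
ft_force: [0.4, -0.2, -0.2]
width: 59.0
t 13.15 tcp [ 498.7 -213.1   21.1] psi 0.098 z [ 0.007 -0.056 -0.998] F [ 0.4 -0.2 -0.2] w 59.0 q [-0.4   0.48  1.93 -0.08  0.71 -0.44]
```

```bash
python3 -m jog '[[[0,0,-0.5],0,0.4],[[0,0,0],0,0.1],[[0,0,0],0,0],[[0,0,25],0,0],[[0,0,40],0,0],[[-14,40,10],-0.03,0],[[-14,45,0],-0.03,0],[[-14,45,0],-0.03,0],[[-14,45,0],-0.03,0],[[-14,45,0],-0.03,0]]';python3 -m jog '[[[-14,45,0],-0.03,0],[[-12,40,0],-0.03,0],[[0,0,-10],0,0],[[0,0,0],0,0]]'; python3 -c "
from h import *
s=st(); shot('wrist','w9'); shot('top','t9',(200,200,440,320),3)"
```

```text
time: 14.4
tcp_pos: [429.0, 9.8, 99.8]
tool_rot: [2.257, 2.118, -0.055]
ft_force: [0.7, 0.5, 0.5]
width: 85.4
time: 14.9
tcp_pos: [401.4, 99.5, 90.3]
tool_rot: [2.316, 2.052, -0.053]
ft_force: [0.3, 0.2, 0.8]
width: 85.4
t 14.90 tcp [401.4  99.5  90.3] psi -0.120 z [ 0.005 -0.058 -0.998] F [0.3 0.2 0.8] w 85.4 q [ 0.26  0.23  2.11 -0.08  0.81  0.43]
```

View pics/w9.png

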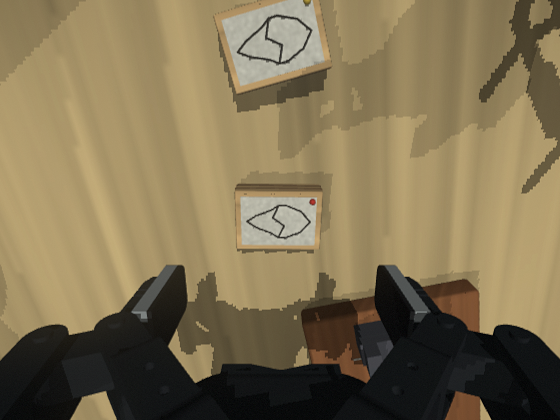

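View pics/t9.png

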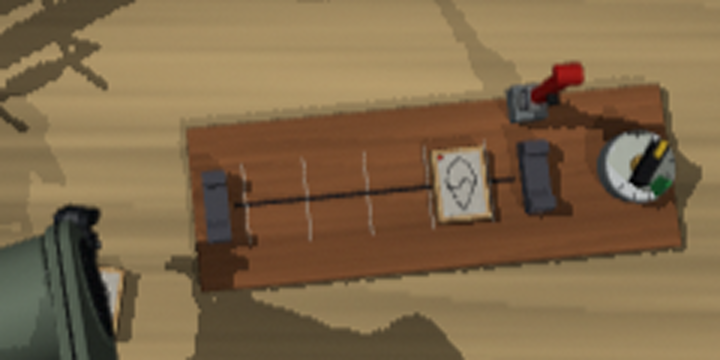

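Blank 1 sits centred on the line. In the wrist view, blank 2 is at about (279,221).

```bash
python3 -c "
from h import *
blank('w9',(0,0),1,[(235.5,192),(321.5,191),(319.5,250),(237.5,251)])
blank('w9',(0,0),1,[(214,18),(316,-4),(330,68),(237,93)])
"; python3 -m jog '[[[-2,-3,-35],0,0],[[-1,-1,-30],0,0],[[-1,0,-15],0,0],[[0,0,0],0,0]]';python3 -c "
from h import *
s=st()"
```

```text
[399.4  95.   20. ] yaw -0.112 [57.9 44.4 59.1 44.4]
[410.3 205.2  20. ] yaw 0.096 [58.1 37.9 57.5 41.3]
time: 15.5
tcp_pos: [401.4, 91.7, 10.1]
tool_rot: [2.323, 2.04, -0.045]
ft_force: [-0.3, 0.7, -0.2]
width: 85.5
t 15.50 tcp [401.4  91.7  10.1] psi -0.129 z [ 0.011 -0.056 -0.998] F [-0.3  0.7 -0.2] w 85.5 q [ 0.24  0.36  2.21 -0.11  0.57  0.46]
```

```bash
python3 -m jog '[[[-1.5,2.5,-7],0.01,0],[[-1,0,-3],0,0.15],[[0,0,0],0,0.5],[[0,0,0],0,0.7],[[0,0,0],0,0.7],[[0,0,0],0,0.7]]' 40;python3 -c "
from h import *
s=st()"; python3 -m jog '[[[0,0,20],0,0.7],[[0,0,40],0,0.7],[[0,0,20],0,0.7],[[0,0,0],0,0.7]]'; python3 -c "
from h import *
s=st()"
```

```text
time: 16.25
tcp_pos: [401.0, 94.1, 1.7]
tool_rot: [2.312, 2.049, -0.037]
ft_force: [-0.5, -0.4, -0.3]
width: 59.3
t 16.25 tcp [401.   94.1   1.7] psi -0.120 z [ 0.016 -0.055 -0.998] F [-0.5 -0.4 -0.3] w 59.3 q [ 0.25  0.38  2.22 -0.11  0.54  0.46]
time: 16.75
tcp_pos: [400.3, 94.0, 83.4]
tool_rot: [2.313, 2.05, -0.039]
ft_force: [0.8, 0.7, -0.8]
width: 58.9
t 16.75 tcp [400.3  94.   83.4] psi -0.120 z [ 0.015 -0.055 -0.998] F [ 0.8  0.7 -0.8] w 58.9 q [ 0.25  0.23  2.13 -0.08  0.78  0.43]
```

```bash
python3 -m jog '[[[13,-35,15],0.03,0.7],[[14,-38,0],0.03,0.7],[[14,-38,0],0.03,0.7],[[14,-38,0],0.03,0.7],[[14,-38,0],0.03,0.7],[[14,-38,0],0.03,0.7],[[8,-18,-10],0.025,0.7],[[0,0,-10],0,0.7],[[0,0,0],0,0.7]]'; python3 -c "
from h import *
s=st()"
```

```text
time: 17.88
tcp_pos: [487.9, -155.3, 67.8]
tool_rot: [2.088, 2.292, -0.044]
ft_force: [1.1, 0.2, -0.9]
width: 58.6
t 17.88 tcp [ 487.9 -155.3   67.8] psi 0.093 z [ 0.011 -0.048 -0.999] F [ 1.1  0.2 -0.9] w 58.6 q [-0.3   0.38  1.95 -0.06  0.79 -0.35]
```

```bash
python3 -m jog '[[[4,-5.5,-15],0,0.7],[[0.5,0,-15],0,0.7],[[0,0,-8],0,0.7],[[0,0,0],0,0.7]]'; python3 -c "
from h import *
s=st()"
```

```text
time: 18.38
tcp_pos: [492.0, -158.6, 27.0]
tool_rot: [2.085, 2.296, -0.044]
ft_force: [0.8, -0.2, -0.9]
width: 59.3
t 18.38 tcp [ 492.  -158.6   27. ] psi 0.096 z [ 0.01  -0.048 -0.999] F [ 0.8 -0.2 -0.9] w 59.3 q [-0.31  0.44  1.98 -0.07  0.7  -0.35]
```

```bash
python3 -m jog '[[[1,-3,-4],0,0.7],[[0,0,-1],0,0.7],[[0,0,0],0,0.4],[[0,0,0],0,0.1],[[0,0,0],0,0],[[0,0,25],0,0],[[0,0,40],0,0],[[-11,48,10],0,0],[[-11,48,0],0,0],[[-11,48,0],0,0]]';python3 -m jog '[[[-11,48,0],0,0],[[-11,48,0],0,0],[[-11,48,0],0,0],[[-11,45,0],0,0],[[-4,20,0],0,0],[[0,0,0],0,0]]'; python3 -c "
from h import *
s=st(); shot('wrist','w10'); shot('top','t10',(200,200,440,320),3)"
```

```text
time: 19.62
tcp_pos: [462.2, -17.1, 101.3]
tool_rot: [2.088, 2.284, -0.037]
ft_force: [-0.2, 0.9, 0.0]
width: 85.7
time: 20.38
tcp_pos: [411.9, 201.2, 103.1]
tool_rot: [2.082, 2.287, -0.029]
ft_force: [-0.1, 0.2, 0.7]
width: 85.5
t 20.38 tcp [411.9 201.2 103.1] psi 0.094 z [ 0.024 -0.047 -0.999] F [-0.1  0.2  0.7] w 85.5 q [ 0.47  0.27  2.01 -0.07  0.87  0.42]
```

View pics/w10.png

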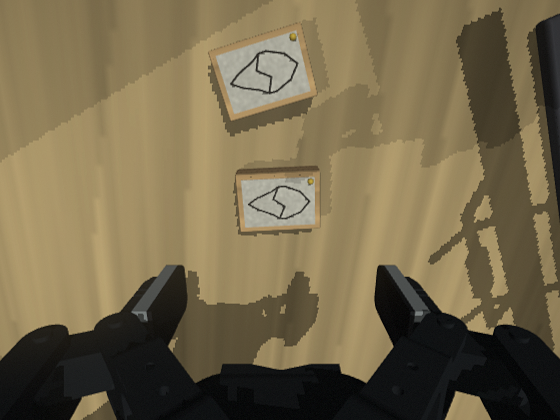

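View pics/t10.png

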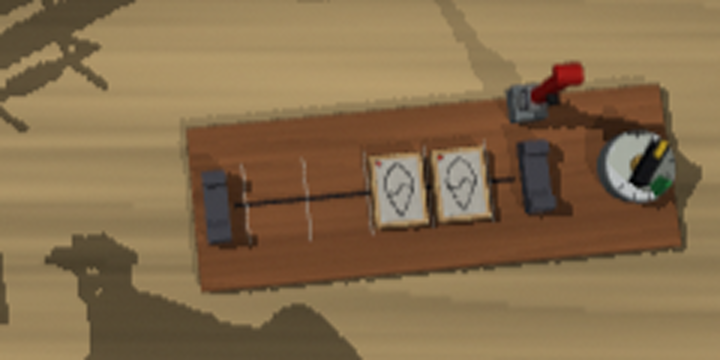

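Two blanks are down side by side, with a small gap between them. Blank 3 is at about (279,203) in the wrist view and blank 4 at about (262,72).

```bash
python3 -c "
from h import *
blank('w10',(0,0),1,[(235.5,176),(319.5,170),(321,229),(240,235)])
blank('w10',(0,0),1,[(210,53),(299,24),(316,94),(231,121)])
"; python3 -m jog '[[[-1,1,-40],0.01,0],[[-1,0,-35],0.01,0],[[-1,0,-16],0,0],[[0,0,0],0,0]]';python3 -c "
from h import *
s=st()"
```

```text
[410.8 206.6  20. ] yaw 0.165 [59.1 45.  60.8 45.3]
[393.1 291.8  20. ] yaw 0.384 [57.2 41.6 58.3 42.2]
time: 20.98
tcp_pos: [410.9, 196.7, 10.8]
tool_rot: [2.066, 2.298, -0.026]
ft_force: [-0.4, 0.2, 1.2]
width: 85.4
t 20.98 tcp [410.9 196.7  10.8] psi 0.107 z [ 0.027 -0.047 -0.999] F [-0.4  0.2  1.2] w 85.4 q [ 0.46  0.41  2.12 -0.09  0.61  0.43]
```

```bash
python3 -m jog '[[[-0.5,8,-2],0.04,0],[[-0.5,1,-7],0,0.1],[[0,0,0],0,0.15]]';python3 -c "
from h import *
s=st()"
```

```text
time: 21.35
tcp_pos: [411.7, 206.0, 3.0]
tool_rot: [2.018, 2.339, -0.019]
ft_force: [-0.6, 0.2, 0.9]
width: 72.2
t 21.35 tcp [411.7 206.    3. ] psi 0.148 z [ 0.032 -0.044 -0.999] F [-0.6  0.2  0.9] w 72.2 q [ 0.48  0.42  2.12 -0.1   0.59  0.41]
```

```bash
python3 -m jog '[[[-1,0,-2],0,0.5],[[0,0,0],0,0.7],[[0,0,0],0,0.7],[[0,0,0],0,0.7]]' 40;python3 -c "
from h import *
s=st()"; python3 -m jog '[[[0,0,20],0,0.7],[[0,0,40],0,0.7],[[0,0,20],0,0.7],[[0,0,0],0,0.7]]'; python3 -c "
from h import *
s=st()"
```

```text
time: 21.85
tcp_pos: [411.5, 206.5, 2.3]
tool_rot: [2.016, 2.338, -0.015]
ft_force: [0.7, 0.4, -0.8]
width: 58.9
t 21.85 tcp [411.5 206.5   2.3] psi 0.148 z [ 0.035 -0.043 -0.998] F [ 0.7  0.4 -0.8] w 58.9 q [ 0.48  0.42  2.12 -0.1   0.59  0.41]
time: 22.35
tcp_pos: [410.3, 206.0, 83.3]
tool_rot: [2.017, 2.339, -0.019]
ft_force: [-0.6, 0.3, -1.1]
width: 59.0
t 22.35 tcp [410.3 206.   83.3] psi 0.148 z [ 0.032 -0.044 -0.999] F [-0.6  0.3 -1.1] w 59.0 q [ 0.48  0.29  2.04 -0.07  0.8   0.38]
```

```bash
python3 -m jog '[[[10,-40,18],-0.01,0.7],[[11,-45,0],-0.01,0.7],[[11,-45,0],-0.01,0.7],[[11,-45,0],-0.01,0.7],[[11,-45,0],-0.01,0.7],[[12,-45,0],0,0.7],[[8,-38,-5],0,0.7],[[2,-5,-10],0,0.7],[[0,0,0],0,0.7]]'; python3 -c "
from h import *
s=st()"
```

```text
time: 23.48
tcp_pos: [482.6, -110.7, 76.0]
tool_rot: [2.082, 2.298, -0.035]
ft_force: [-0.4, 0.5, 0.0]
width: 58.7
t 23.48 tcp [ 482.6 -110.7   76. ] psi 0.099 z [ 0.015 -0.044 -0.999] F [-0.4  0.5  0. ] w 58.7 q [-0.22  0.34  1.98 -0.06  0.79 -0.28]
```

```bash
python3 -m jog '[[[5,0,-20],0,0.7],[[0.5,0,-18],0,0.7],[[0,0,-10],0,0.7],[[0,0,0],0,0.7]]'; python3 -c "
from h import *
s=st()"
```

```text
time: 23.98
tcp_pos: [486.7, -106.2, 25.8]
tool_rot: [2.078, 2.305, -0.036]
ft_force: [-0.2, -0.5, -0.4]
width: 59.5
t 23.98 tcp [ 486.7 -106.2   25.8] psi 0.104 z [ 0.013 -0.043 -0.999] F [-0.2 -0.5 -0.4] w 59.5 q [-0.21  0.42  2.02 -0.06  0.68 -0.27]
```

```bash
python3 -m jog '[[[1.5,-3,-3],0,0.7],[[0,0,-0.5],0,0.7],[[0,0,0],0,0.4],[[0,0,0],0,0.1],[[0,0,0],0,0],[[0,0,25],0,0],[[0,0,40],0,0],[[-11,45,10],0.02,0],[[-11,48,0],0.02,0],[[-11,48,0],0.03,0]]';python3 -m jog '[[[-11,48,0],0.03,0],[[-11,48,0],0.03,0],[[-11,48,0],0.03,0],[[-11,48,0],0.03,0],[[-11,45,0],0.03,0],[[-5,15,0],0.02,0],[[0,0,0],0,0]]'; python3 -c "
from h import *
s=st(); shot('wrist','w11'); shot('top','t11',(200,200,440,320),3)"
```

```text
time: 25.22
tcp_pos: [457.4, 32.5, 102.1]
tool_rot: [1.998, 2.366, -0.026]
ft_force: [0.6, 0.0, -0.1]
width: 85.3
time: 26.1
tcp_pos: [394.6, 294.5, 103.6]
tool_rot: [1.775, 2.533, -0.013]
ft_force: [-0.3, 0.8, 0.3]
width: 85.3
t 26.10 tcp [394.6 294.5 103.6] psi 0.349 z [ 0.035 -0.035 -0.999] F [-0.3  0.8  0.3] w 85.3 q [ 0.65  0.31  1.94 -0.06  0.88  0.34]
```

View pics/w11.png

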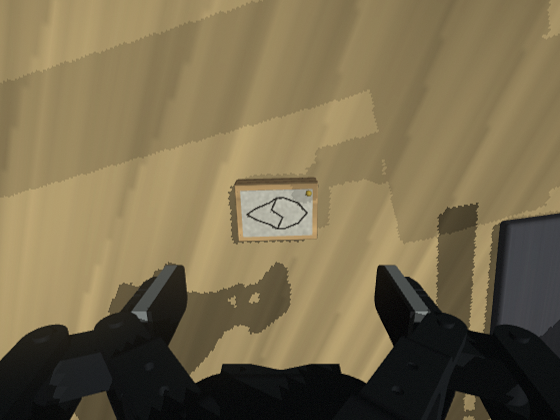

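View pics/t11.png

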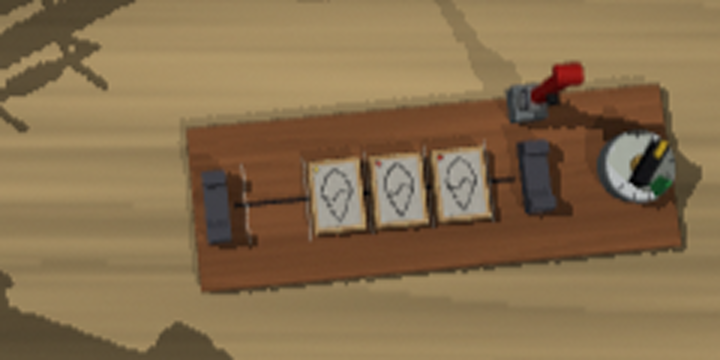

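```bash
python3 -c "
from h import *
blank('w11',(0,0),1,[(235.5,186),(318.5,183),(317,241),(238,243)])
"; python3 -m jog '[[[-3,0,-40],0.01,0],[[-1,0,-35],0,0],[[-1,0,-16],0,0],[[0,0,0],0,0]]';python3 -c "
from h import *
s=st()"
```

```text
[393.7 291.8  20. ] yaw 0.374 [59.1 45.4 59.9 44.6]
time: 26.7
tcp_pos: [392.2, 287.7, 11.4]
tool_rot: [1.775, 2.531, -0.012]
ft_force: [1.0, -0.1, 0.3]
width: 85.3
t 26.70 tcp [392.2 287.7  11.4] psi 0.348 z [ 0.036 -0.035 -0.999] F [ 1.  -0.1  0.3] w 85.3 q [ 0.64  0.44  2.05 -0.08  0.64  0.36]
```

```bash
python3 -m jog '[[[1,3.5,-3],0.015,0],[[-0.5,0,-7],0,0.1],[[0,0,0],0,0.5],[[0,0,0],0,0.7],[[0,0,0],0,0.7],[[0,0,0],0,0.7]]' 40;python3 -c "
from h import *
s=st()"; python3 -m jog '[[[0,0,20],0,0.7],[[0,0,40],0,0.7],[[0,0,20],0,0.7],[[0,0,0],0,0.7]]'; python3 -c "
from h import *
s=st()"
```

```text
time: 27.45
tcp_pos: [394.9, 291.4, 3.4]
tool_rot: [1.756, 2.542, -0.004]
ft_force: [-0.1, 0.0, -0.6]
width: 59.1
t 27.45 tcp [394.9 291.4   3.4] psi 0.362 z [ 0.041 -0.032 -0.999] F [-0.1  0.  -0.6] w 59.1 q [ 0.64  0.45  2.05 -0.09  0.62  0.35]
time: 27.95
tcp_pos: [394.3, 291.2, 84.9]
tool_rot: [1.756, 2.543, -0.006]
ft_force: [0.8, 0.0, -0.7]
width: 59.3
t 27.95 tcp [394.3 291.2  84.9] psi 0.363 z [ 0.04  -0.033 -0.999] F [ 0.8  0.  -0.7] w 59.3 q [ 0.65  0.33  1.97 -0.07  0.83  0.33]
```

```bash
python3 -m jog '[[[11,-44,18],-0.03,0.7],[[11,-44,0],-0.03,0.7],[[11,-44,0],-0.04,0.7],[[11,-44,0],-0.04,0.7],[[11,-44,0],-0.04,0.7],[[11,-44,0],-0.04,0.7],[[11,-44,0],-0.03,0.7],[[7,-28,-15],-0.01,0.7],[[3,-5,-10],0,0.7],[[0,0,0],0,0.7]]'; python3 -c "
from h import *
s=st()"
```

```text
time: 29.2
tcp_pos: [478.2, -59.9, 67.6]
tool_rot: [2.084, 2.296, -0.03]
ft_force: [-0.3, -0.2, -1.8]
width: 58.3
t 29.20 tcp [478.2 -59.9  67.6] psi 0.097 z [ 0.017 -0.042 -0.999] F [-0.3 -0.2 -1.8] w 58.3 q [-0.12  0.34  2.02 -0.06  0.76 -0.18]
```

```bash
python3 -m jog '[[[4,3,-18],0,0.7],[[1,0,-16],0,0.7],[[0,0,-5],0,0.7],[[0,0,0],0,0.7]]'; python3 -c "
from h import *
s=st();shot('wrist','w12')"
```

```text
time: 29.7
tcp_pos: [482.8, -52.8, 27.9]
tool_rot: [2.079, 2.301, -0.029]
ft_force: [0.4, 0.2, 0.1]
width: 58.9
t 29.70 tcp [482.8 -52.8  27.9] psi 0.102 z [ 0.017 -0.041 -0.999] F [0.4 0.2 0.1] w 58.9 q [-0.11  0.41  2.05 -0.06  0.67 -0.16]
```

View pics/w12.png

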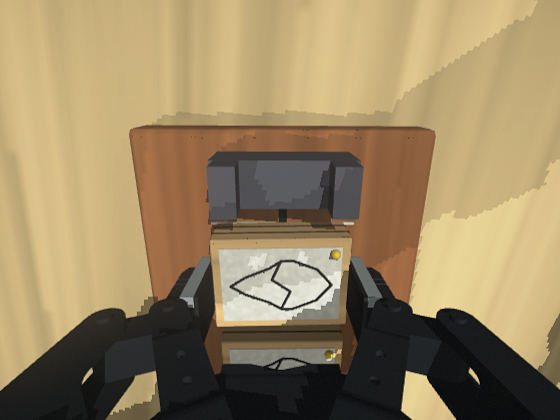

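```bash
python3 -m jog '[[[0.5,-4,-3],0,0.7],[[0,0,-0.5],0,0.7],[[0,0,0],0,0.4],[[0,0,0],0,0.1],[[0,0,0],0,0],[[0,0,25],0,0],[[0,0,50],0,0],[[-5,30,50],0.05,0],[[-5,35,50],0.05,0],[[-5,35,30],0.05,0]]';python3 -m jog '[[[0,30,0],0.05,0],[[0,30,0],0.05,0],[[0,20,0],0.05,0],[[0,0,0],0,0]]'; python3 -c "
from h import *
s=st(); shot('wrist','w13'); shot('top','t13',(200,200,440,320),3)"
```

```text
time: 31.0
tcp_pos: [466.8, 43.7, 235.0]
tool_rot: [1.901, 2.45, -0.026]
ft_force: [0.4, -0.0, 0.3]
width: 85.3
time: 31.5
tcp_pos: [467.3, 128.3, 239.1]
tool_rot: [1.698, 2.587, -0.01]
ft_force: [0.4, 0.4, -0.2]
width: 85.5
t 31.50 tcp [467.3 128.3 239.1] psi 0.410 z [ 0.036 -0.031 -0.999] F [ 0.4  0.4 -0.2] w 85.5 q [ 0.27  0.16  1.76 -0.04  1.19 -0.12]
```

View pics/w13.png

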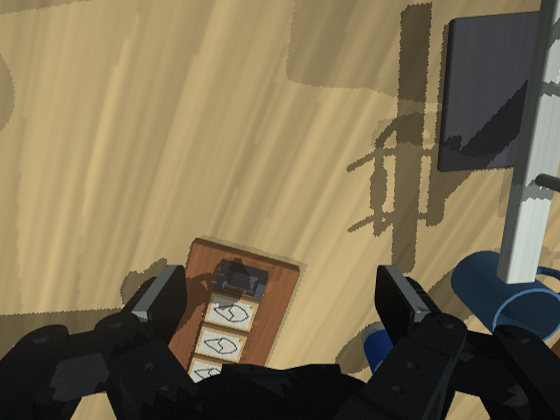

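View pics/t13.png

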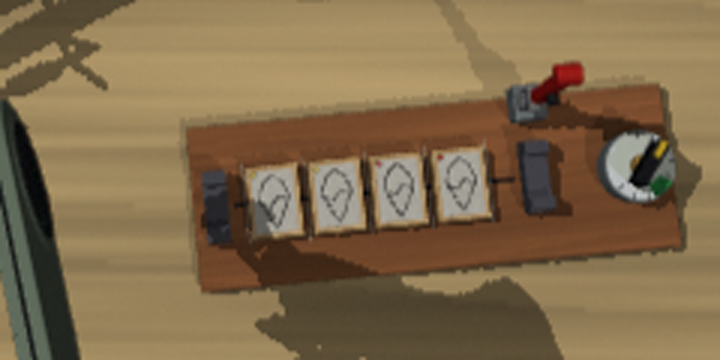

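All four blanks lie flat, evenly spaced and on the line. I'll move to above the bar's grip.

```bash
python3 -m jog '[[[0,0,40],0,0.3],[[20,20,30],0.03,0.3],[[28,27,10],0.03,0.3],[[28,27,0],0.01,0.3],[[28,27,0],0,0.3],[[28,27,0],0,0.3],[[22,20,0],0,0.3],[[0,0,0],0,0.3]]'; python3 -c "
from h import *
s=st(); shot('wrist','w14')"
```

```text
time: 32.6
tcp_pos: [626.3, 269.0, 320.1]
tool_rot: [1.628, 2.631, -0.018]
ft_force: [-0.3, 0.1, 0.2]
width: 60.0
t 32.60 tcp [626.3 269.  320.1] psi 0.463 z [ 0.035 -0.035 -0.999] F [-0.3  0.1  0.2] w 60.0 q [ 0.41  0.45  1.14 -0.05  1.53 -0.05]
```

View pics/w14.png

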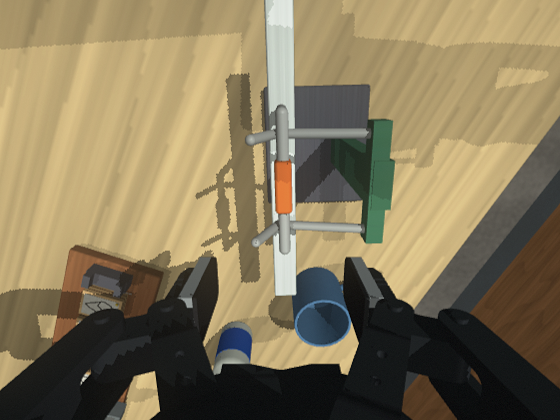

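```bash
python3 - <<'E'
from h import *
np.set_printoptions(precision=1,suppress=True)
c=load('w14')
print(w(c,283.5,187,209), tri(ray(c,283.5,187),cr('top0',(80,130),5,319,349)))
a,b=w(c,283,110,204),w(c,284.7,250,204); d=a-b; print(a,b,np.linalg.norm(d),np.arctan2(d[1],d[0])-np.pi/2)
a,b=w(c,282,5,125),w(c,285,290,125); d=a-b; print(np.arctan2(d[1],d[0])-np.pi/2)
# tip z
print('tipL',tri(ray(c,250,140),cr('top0',(80,130),5,240,430)),'tipR',tri(ray(c,256,243),cr('top0',(80,130),5,410,350)))
E
```

```text
[624.2 279.7 209. ] (array([624.5, 279.3, 207.3]), [np.float64(0.02232411827054907), np.float64(0.02232411827053855)])
[597.5 332.2 204. ] [651.7 227.8 204. ] 117.58481014114007 0.47932731657280403
0.47774733174892026
tipL (array([584.6, 305.3, 232.9]), [np.float64(0.2871443083213887), np.float64(0.28714430832165716)]) tipR (array([621.5, 234.1, 228.1]), [np.float64(1.0216530316425942), np.float64(1.021653031642535)])
```

```bash
python3 -m jog '[[[-1,10,-30],0.016,0.3],[[0,0,-30],0,0.3],[[0,0,-20],0,0.3],[[0,0,0],0,0.3]]'; python3 -c "
from h import *
s=st(); shot('wrist','w15')"
```

```text
time: 33.15
tcp_pos: [622.2, 272.1, 240.7]
tool_rot: [1.613, 2.638, -0.02]
ft_force: [-1.3, -0.5, -0.5]
width: 59.6
t 33.15 tcp [622.2 272.1 240.7] psi 0.473 z [ 0.035 -0.037 -0.999] F [-1.3 -0.5 -0.5] w 59.6 q [ 0.42  0.47  1.3  -0.05  1.35 -0.05]
```

View pics/w15.png

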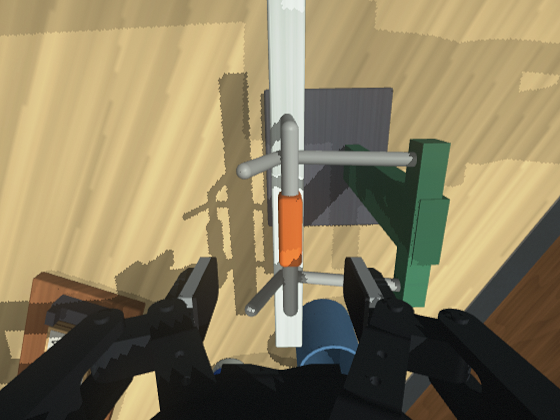

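Correct by (+2.5, +7) and descend the rest.

```bash
python3 -m jog '[[[2.5,7,-15],0.008,0.3],[[0,1,-20],0,0.3],[[0,0,-10],0,0.3],[[0,0,0],0,0.3]]'; python3 -c "
from h import *
s=st(); shot('wrist','w16')"
```

```text
time: 33.7
tcp_pos: [626.8, 280.9, 198.8]
tool_rot: [1.601, 2.64, -0.008]
ft_force: [-0.0, 0.8, 0.6]
width: 60.2
t 33.70 tcp [626.8 280.9 198.8] psi 0.481 z [ 0.044 -0.033 -0.999] F [-0.   0.8  0.6] w 60.2 q [ 0.43  0.5   1.35 -0.05  1.26 -0.04]
```

View pics/w16.png

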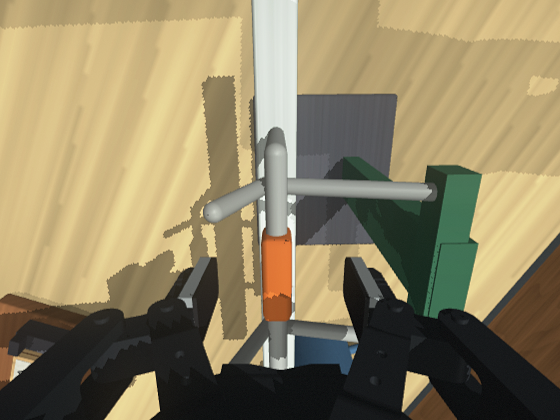

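```bash
python3 -m jog '[[[-2.5,-2,-10],0,0.3],[[0,0,-8],0,0.3],[[0,0,0],0,0.5],[[0,0,0],0,0.75],[[0,0,0],0,1],[[0,0,0],0,1],[[0,0,0],0,1]]' 70; python3 -c "
from h import *
s=st(); shot('wrist','w17')"
```

```text
time: 34.62
tcp_pos: [625.8, 279.5, 182.0]
tool_rot: [1.599, 2.637, -0.001]
ft_force: [0.6, -0.7, -0.5]
width: 13.1
t 34.62 tcp [625.8 279.5 182. ] psi 0.482 z [ 0.049 -0.03  -0.998] F [ 0.6 -0.7 -0.5] w 13.1 q [ 0.43  0.51  1.39 -0.05  1.21 -0.04]
```

View pics/w17.png

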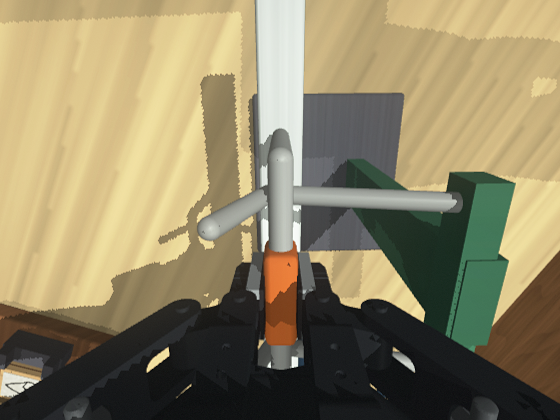

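```bash
python3 -m jog '[[[0,0,10],0,1],[[0,0,12],0,1],[[0,0,12],0,1],[[0,0,8],0,1],[[0,0,0],0,1]]'; python3 -c "
from h import *
s=st(); shot('wrist','w18');shot('scene','s18',(300,90,440,230),4)"
```

```text
time: 35.3
tcp_pos: [625.0, 279.2, 226.8]
tool_rot: [1.6, 2.638, -0.003]
ft_force: [0.1, -0.2, -1.9]
width: 12.4
t 35.30 tcp [625.  279.2 226.8] psi 0.481 z [ 0.047 -0.031 -0.998] F [ 0.1 -0.2 -1.9] w 12.4 q [ 0.43  0.48  1.32 -0.05  1.31 -0.04]
```

View pics/w18.png

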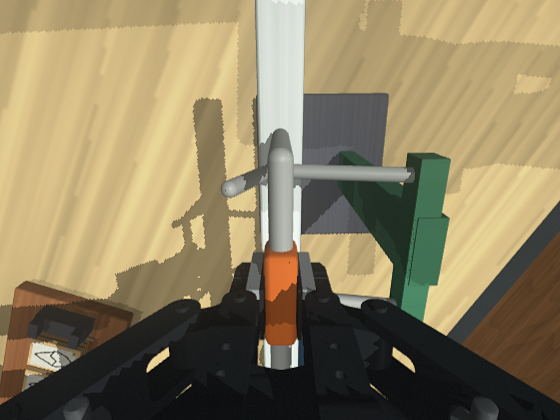

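View pics/s18.png

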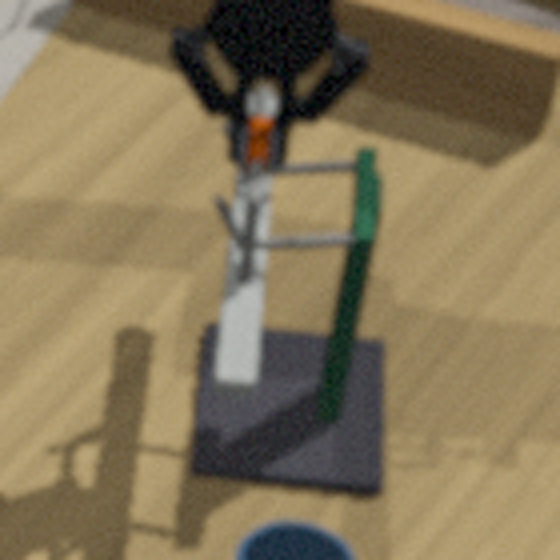

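```bash
python3 -m jog '[[[-9,-4.7,0],0,1],[[-16,-8.3,0],0,1],[[0,0,0],0,1]]'; python3 -c "
from h import *
s=st()"
```

```text
time: 35.78
tcp_pos: [597.1, 264.8, 223.9]
tool_rot: [1.601, 2.641, -0.011]
ft_force: [0.5, 0.9, -2.0]
width: 12.7
t 35.77 tcp [597.1 264.8 223.9] psi 0.481 z [ 0.042 -0.034 -0.999] F [ 0.5  0.9 -2. ] w 12.7 q [ 0.42  0.44  1.4  -0.05  1.28 -0.04]
```

```bash
python3 -m jog '[[[-18,-9.4,2],0,1],[[-22,-11.5,2],0,1],[[-22,-11.5,0],0,1],[[-9,-5,0],0,1],[[0,0,0],0,1]]'; python3 -c "
from h import *
s=st(); shot('wrist','w19')"
```

```text
time: 36.4
tcp_pos: [526.0, 227.3, 227.3]
tool_rot: [1.601, 2.64, -0.007]
ft_force: [-0.0, 1.3, -3.1]
width: 12.6
t 36.40 tcp [526.  227.3 227.3] psi 0.481 z [ 0.044 -0.032 -0.998] F [-0.   1.3 -3.1] w 12.6 q [ 0.41  0.31  1.6  -0.05  1.21 -0.05]
```

View pics/w19.png

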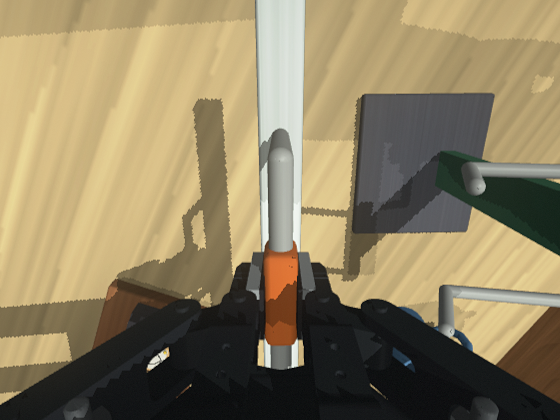

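```bash
python3 -m jog '[[[-5,-15,0],-0.05,1],[[-5,-20,0],-0.08,1],[[-5,-30,0],-0.08,1],[[-5,-35,0],-0.08,1],[[-4,-40,0],-0.06,1],[[-3,-40,0],-0.02,1],[[-2,-40,0],0,1],[[-2,-40,0],0,1],[[-2,-40,0],0,1],[[0,-30,0],0,1]]'; python3 -m jog '[[[0,-20,0],0,1],[[0,0,0],0,1]]'; python3 -c "
from h import *
s=st(); shot('wrist','w20'); shot('top','t20',(200,180,440,320),3)"
```

```text
time: 37.7
tcp_pos: [494.2, -116.3, 226.6]
tool_rot: [2.087, 2.27, -0.024]
ft_force: [0.1, 0.8, -3.4]
width: 12.7
time: 37.95
tcp_pos: [493.7, -140.4, 226.5]
tool_rot: [2.095, 2.262, -0.026]
ft_force: [0.2, -0.1, -3.0]
width: 12.7
t 37.95 tcp [ 493.7 -140.4  226.5] psi 0.077 z [ 0.031 -0.052 -0.998] F [ 0.2 -0.1 -3. ] w 12.7 q [-0.27  0.2   1.74 -0.05  1.15 -0.33]
```

View pics/w20.png

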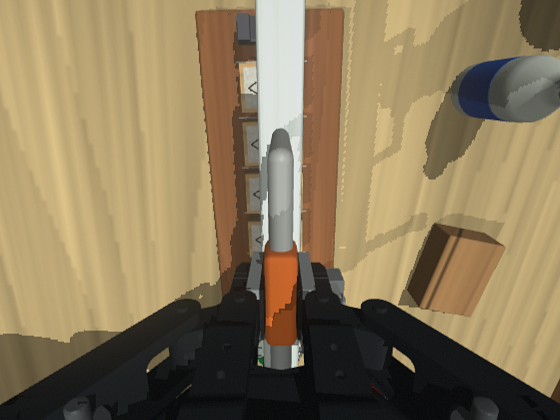

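View pics/t20.png

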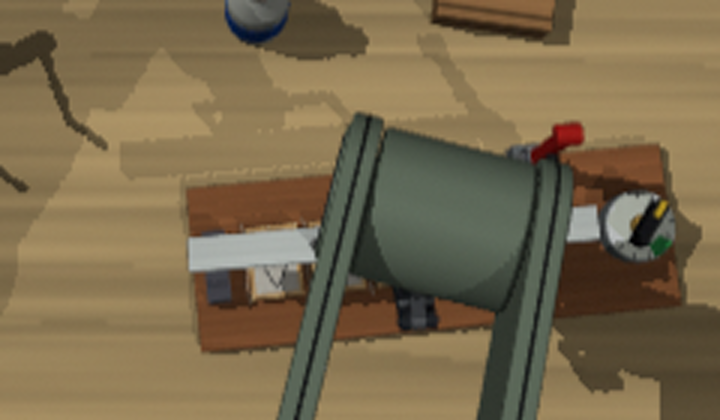

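```bash
python3 -m jog '[[[-2,-2,-25],0.017,1],[[-1,-2,-25],0,1],[[0,-1,-20],0,1],[[0,0,-8],0,1],[[0,0,0],0,1]]'; python3 -c "
from h import *
s=st(); shot('wrist','w21'); shot('top','t21',(200,180,440,320),3);shot('scene','s21',(140,180,300,320),5)"
```

```text
time: 38.67
tcp_pos: [491.6, -140.2, 147.5]
tool_rot: [2.069, 2.285, -0.02]
ft_force: [0.1, -0.4, -2.4]
width: 12.7
t 38.67 tcp [ 491.6 -140.2  147.5] psi 0.100 z [ 0.035 -0.05  -0.998] F [ 0.1 -0.4 -2.4] w 12.7 q [-0.28  0.27  1.87 -0.05  0.96 -0.35]
```

View pics/w21.png

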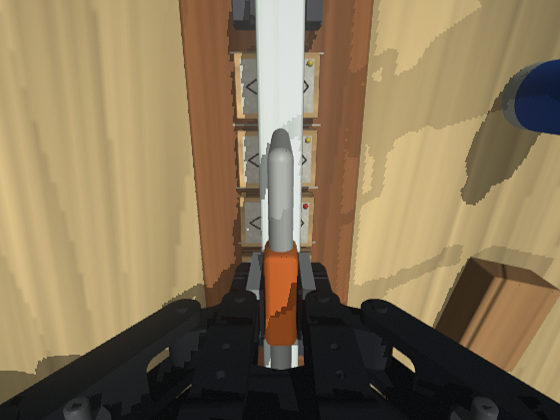

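View pics/s21.png

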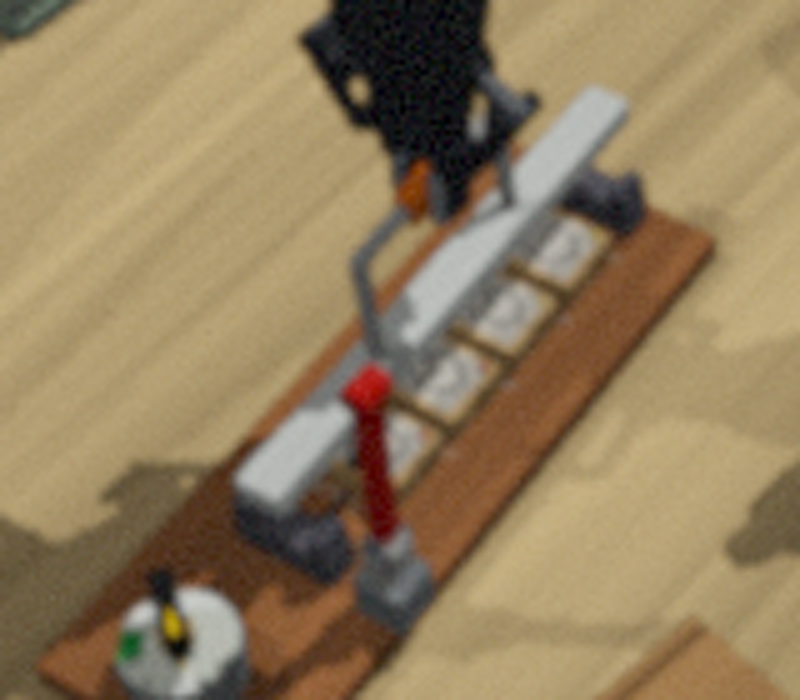

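View pics/t21.png

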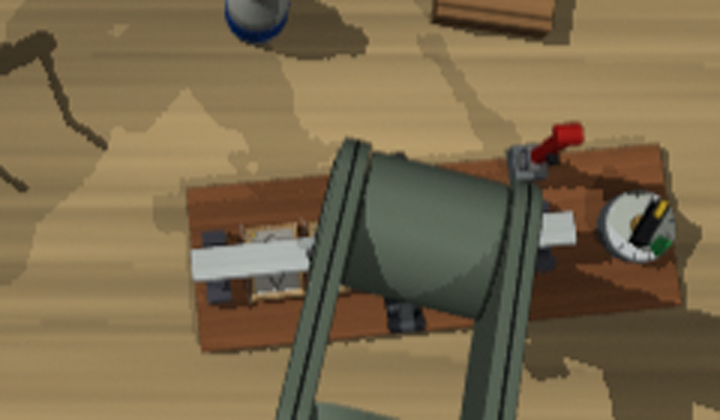

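```bash
cat >> h.py <<'E'
def jg(q): d=np.array(q)[:2]-[491.3,-141]; return (d@[.9955,.0944]).round(1),(d@[-.0944,.9955]).round(1)
E
python3 - <<'E'
from h import *
crop('t21','t21c',(255,225,400,285),5.5)
c=load('w21')
for p in [(256,3),(304,3),(280,3)]: print('bar',jg(w(c,*p,95)))
for p in [(234,3),(322,3),(234,25),(322,25)]: print('sup',jg(w(c,*p,54)))
E
```

```text
bar (np.float64(-12.4), np.float64(124.4))
bar (np.float64(12.1), np.float64(124.7))
bar (np.float64(-0.2), np.float64(124.5))
sup (np.float64(-27.5), np.float64(133.4))
sup (np.float64(27.1), np.float64(134.1))
sup (np.float64(-28.0), np.float64(121.4))
sup (np.float64(27.7), np.float64(122.0))
```

View pics/t21c.png

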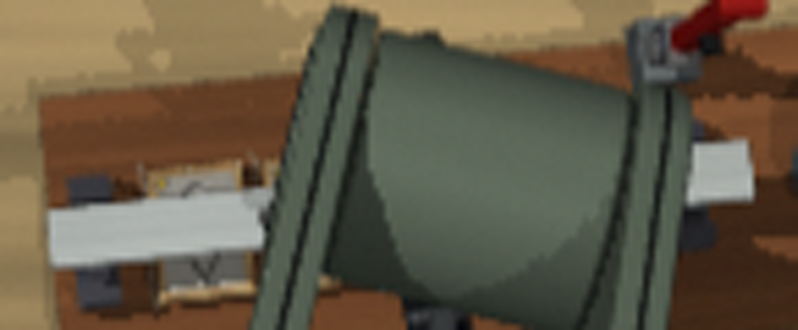

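```bash
python3 - <<'E'
from h import *
for p in [(48,212),(51,268),(748,141),(753,198)]: print(jg(cw('t21',(255,225),5.5,*p,96)))
for p in [(70,180),(80,308)]: print('s',jg(cw('t21',(255,225),5.5,*p,54)))
E
```

```text
(np.float64(12.2), np.float64(154.2))
(np.float64(-12.1), np.float64(155.1))
(np.float64(14.6), np.float64(-154.6))
(np.float64(-10.4), np.float64(-153.6))
s (np.float64(27.8), np.float64(143.7))
s (np.float64(-29.8), np.float64(144.4))
```

```bash
python3 -m jog '[[[-1,-2,-12],0,1],[[0,-1,-12],0,1],[[0,0,-6],0,1],[[0,0,0],0,1]]'; python3 -c "
from h import *
s=st()"
```

```text
time: 39.33
tcp_pos: [491.5, -144.1, 117.2]
tool_rot: [2.067, 2.281, -0.018]
ft_force: [-1.0, -0.4, -3.4]
width: 12.6
t 39.33 tcp [ 491.5 -144.1  117.2] psi 0.099 z [ 0.039 -0.051 -0.998] F [-1.  -0.4 -3.4] w 12.6 q [-0.28  0.3   1.91 -0.05  0.88 -0.35]
```

```bash
python3 -m jog '[[[-0.5,1.5,-3],0,1],[[0,0,-3],0,1],[[0,0,0],0,1]]'; python3 -c "
from h import *
s=st();shot('wrist','w22')"
```

```text
time: 39.7
tcp_pos: [491.3, -142.5, 111.1]
tool_rot: [2.067, 2.281, -0.017]
ft_force: [-0.4, 1.4, -2.8]
width: 12.7
t 39.70 tcp [ 491.3 -142.5  111.1] psi 0.099 z [ 0.039 -0.051 -0.998] F [-0.4  1.4 -2.8] w 12.7 q [-0.28  0.31  1.92 -0.05  0.86 -0.35]
```

View pics/w22.png

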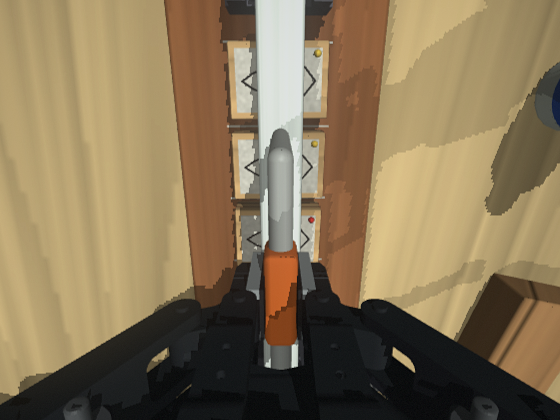

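Not yet touching (still −2.8 N hanging). Creep down until it rests.

```bash
python3 -m jog '[[[0,0.5,-1.5],0,1],[[0,0,0],0,1]]'; python3 -m jog '[[[0,0,-1.5],0,1],[[0,0,0],0,1]]';
```

```text
time: 40.0
tcp_pos: [491.7, -142.1, 110.0]
tool_rot: [2.066, 2.28, -0.017]
ft_force: [-0.0, -0.2, -2.8]
width: 12.8
time: 40.25
tcp_pos: [492.1, -142.3, 109.4]
tool_rot: [2.066, 2.279, -0.016]
ft_force: [-1.1, 0.5, -1.6]
width: 12.8
```

```bash
python3 -m jog '[[[-0.5,0,-1.5],0,1],[[0,0,0],0,1]]'; python3 -m jog '[[[0,0,-1.5],0,1],[[0,0,0],0,1]]';
```

```text
time: 40.5
tcp_pos: [492.3, -142.2, 109.4]
tool_rot: [2.064, 2.278, -0.014]
ft_force: [-0.6, 0.4, -1.0]
width: 12.6
time: 40.75
tcp_pos: [492.4, -142.2, 109.4]
tool_rot: [2.064, 2.278, -0.013]
ft_force: [-0.8, -0.8, -0.7]
width: 12.6
```

```bash
python3 -m jog '[[[0,0,0],0,0.85],[[0,0,0],0,0.6],[[0,0,0],0,0.4],[[0,0,0],0,0.3],[[0,0,30],0,0.3],[[0,0,50],0,0.3],[[0,0,50],0,0.3],[[-40,0,10],0,0.3],[[-50,0,0],0,0.3],[[-50,0,0],0,0.3]]'; python3 -c "
from h import *
s=st();shot('wrist','w23');shot('top','t23',(255,220,440,300),4.3);shot('scene','s23',(140,180,300,340),4.5)"
```

```text
time: 42.0
tcp_pos: [352.9, -142.9, 252.7]
tool_rot: [2.058, 2.277, -0.011]
ft_force: [-0.3, 0.4, 1.3]
width: 59.5
t 42.00 tcp [ 352.9 -142.9  252.7] psi 0.102 z [ 0.049 -0.054 -0.997] F [-0.3  0.4  1.3] w 59.5 q [-0.39 -0.04  1.95 -0.03  1.17 -0.48]
```

View pics/t23.png

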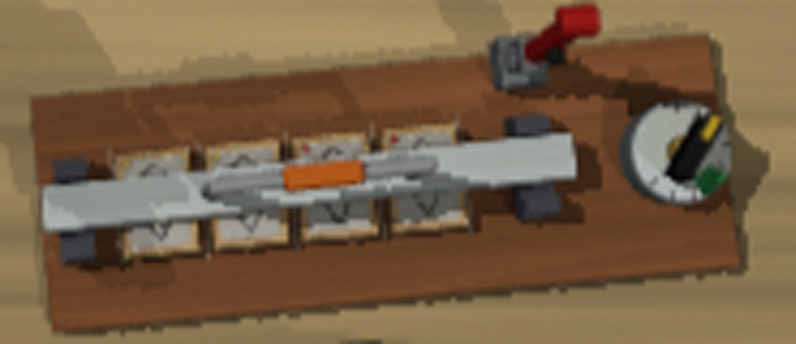

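View pics/s23.png

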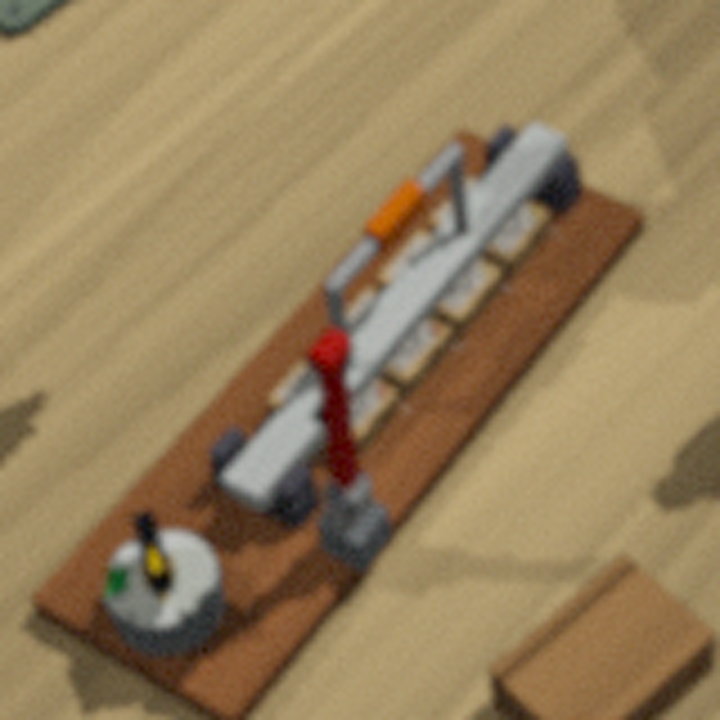

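```bash
python3 - <<'E'
from h import *
for p in [(43,187),(47,229),(573,134),(578,176)]: print(jg(cw('t23',(255,220),4.3,*p,58)))
# nut: grip black bar ends & yellow at z 88
for p in [(716,120),(672,178),(677,152)]: print('nut',jg(cw('t23',(255,220),4.3,*p,88)))
crop('t23','t23n',(395,235,430,275),15)
E
```

```text
(np.float64(13.9), np.float64(151.6))
(np.float64(-10.3), np.float64(151.5))
(np.float64(15.8), np.float64(-156.7))
(np.float64(-8.5), np.float64(-156.5))
nut (np.float64(14.6), np.float64(-231.3))
nut (np.float64(-15.5), np.float64(-202.2))
nut (np.float64(-1.2), np.float64(-206.9))
```

View pics/t23n.png

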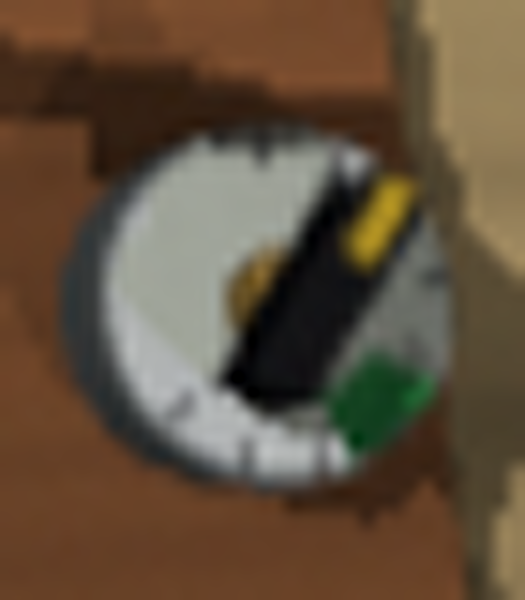

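Bar is laid, about 3 mm off in x and 2.5 mm off in y, yaw error under 0.01 rad. The nut pointer reads about 0.6 rad. Next is the nut.

```bash
python3 -m jog '[[[20,-27,0],0.14,0.4],[[20,-27,0],0.14,0.4],[[20,-27,0],0.14,0.4],[[20,-27,0],0.14,0.4],[[20,-27,0],0.14,0.4],[[20,-27,0],0.14,0.4],[[20,-27,-20],0.06,0.4],[[16,-20,-20],0,0.4],[[0,0,-20],0,0.4],[[0,0,0],0,0.4]]'; python3 -c "
from h import *
s=st();shot('wrist','w24')"
```

```text
time: 43.4
tcp_pos: [525.8, -362.9, 187.4]
tool_rot: [0.816, 2.954, 0.045]
ft_force: [-0.0, -0.5, -0.5]
width: 51.4
t 43.40 tcp [ 525.8 -362.9  187.4] psi 1.034 z [ 0.081  0.008 -0.997] F [-0.  -0.5 -0.5] w 51.4 q [-0.65  0.42  1.53  0.06  1.14 -1.71]
```

View pics/w24.png

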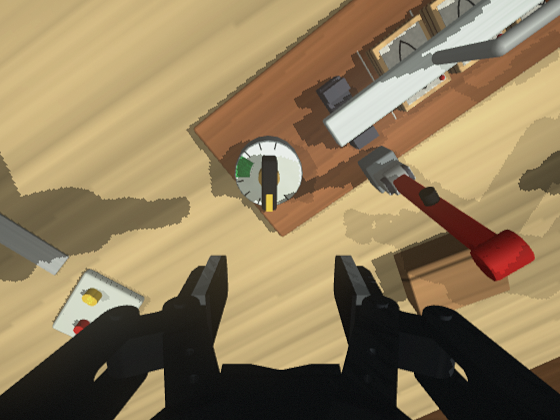

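```bash
python3 - <<'E'
from h import *
c=load('w24')
a=w(c,269.5,155,88);b=w(c,269,211,88); print(a,b,(a+b)/2,np.linalg.norm(a-b)); d=b-a; print('ptr world',np.arctan2(d[1],d[0]),'nut',.0945-np.arctan2(d[1],d[0]))
print('dial',w(c,268.5,173,50))
E
```

```text
[ 491.44056317 -347.48469686   88.        ] [ 528.90051571 -370.81899799   88.        ] [ 510.17053944 -359.15184743   88.        ] 44.133180870085596
ptr world -0.5570973303101462 nut 0.6515973303101462
dial [ 511.16363582 -359.78910131   50.        ]
```

```bash
python3 -m jog '[[[-12,3,-25],-0.02,0.4],[[-1,0,-30],0,0.4],[[0,0,-25],0,0.4],[[0,0,-10],0,0.4],[[0,0,0],0,0.4]]'; python3 -c "
from h import *
s=st();shot('wrist','w25')"
```

```text
time: 44.08
tcp_pos: [518.5, -362.4, 103.4]
tool_rot: [0.838, 2.931, 0.034]
ft_force: [-0.7, 0.2, -0.1]
width: 51.4
t 44.08 tcp [ 518.5 -362.4  103.4] psi 1.016 z [ 0.096 -0.004 -0.995] F [-0.7  0.2 -0.1] w 51.4 q [-0.66  0.47  1.67  0.07  0.92 -1.71]
```

View pics/w25.png

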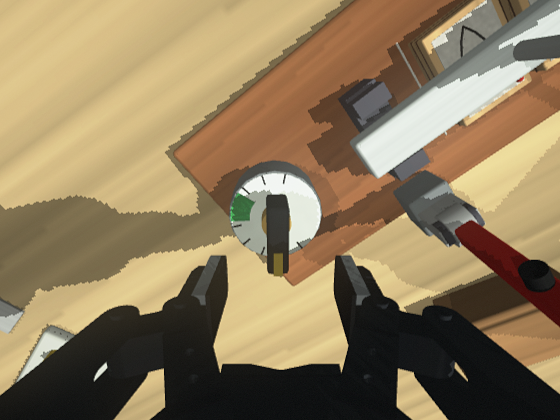

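```bash
python3 -m jog '[[[-6,3,-15],0,0.4],[[-1,0,-15],0,0.4],[[-1,0,-10],0,0.4],[[0,0,0],0,0.4]]'; python3 -c "
from h import *
s=st();shot('wrist','w26')"
```

```text
time: 44.62
tcp_pos: [513.7, -361.6, 66.9]
tool_rot: [0.835, 2.921, 0.028]
ft_force: [0.2, 0.6, 0.3]
width: 51.3
t 44.62 tcp [ 513.7 -361.6   66.9] psi 1.016 z [ 0.104 -0.01  -0.995] F [0.2 0.6 0.3] w 51.3 q [-0.66  0.5   1.73  0.08  0.82 -1.72]
```

View pics/w26.png

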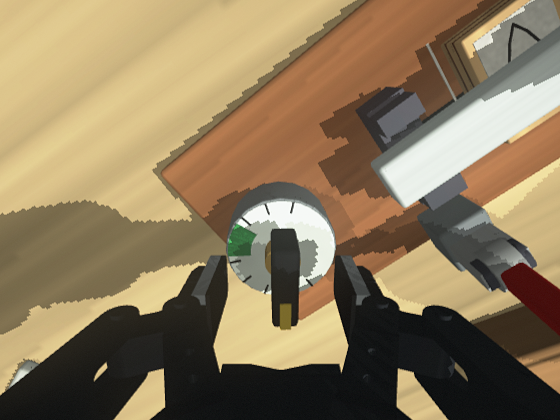

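```bash
python3 -m jog '[[[0,1.5,-6],0,0.4],[[0,0,-1],0,0.6],[[0,0,0],0,0.8],[[0,0,0],0,1],[[0,0,0],0,1],[[0,0,0],0,1]]' 35; python3 -c "
from h import *
s=st();shot('wrist','w27')"
```

```text
time: 45.42
tcp_pos: [514.7, -360.9, 61.1]
tool_rot: [0.834, 2.919, 0.026]
ft_force: [-0.7, -0.6, -0.4]
width: 13.8
t 45.42 tcp [ 514.7 -360.9   61.1] psi 1.016 z [ 0.106 -0.013 -0.994] F [-0.7 -0.6 -0.4] w 13.8 q [-0.66  0.51  1.73  0.08  0.81 -1.72]
```

View pics/w27.png

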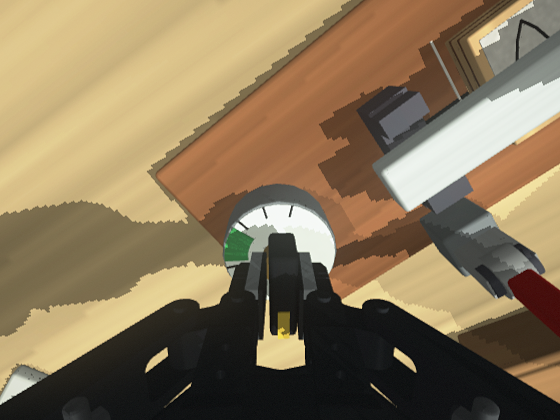

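```bash
python3 -m jog '[[[-0.2,-0.1,0],-0.15,1],[[-0.2,-0.1,0],-0.15,1],[[-0.2,-0.1,0],-0.15,1],[[-0.2,-0.1,0],-0.15,1]]'; python3 -c "
from h import *
s=st()"
```

```text
time: 45.98
tcp_pos: [513.9, -361.5, 61.1]
tool_rot: [1.683, 2.526, -0.024]
ft_force: [-0.9, 0.1, -0.0]
width: 13.5
t 45.98 tcp [ 513.9 -361.5   61.1] psi 0.398 z [ 0.08  -0.072 -0.994] F [-0.9  0.1 -0. ] w 13.5 q [-0.63  0.5   1.75 -0.02  0.79 -1.01]
```

```bash
python3 -m jog '[[[-0.2,-0.1,0],-0.15,1],[[-0.2,-0.1,0],-0.15,1],[[-0.2,-0.1,0],-0.15,1],[[-0.2,0,0],-0.15,1],[[-0.2,0,0],-0.15,1],[[-0.2,0,0],-0.15,1],[[-0.2,0,0],-0.15,1],[[-0.2,0,0],-0.15,1],[[0,0,0],0,1]]'; python3 -c "
from h import *
s=st();shot('wrist','w28')"
```

```text
time: 47.1
tcp_pos: [512.1, -360.9, 61.1]
tool_rot: [2.862, 1.092, -0.116]
ft_force: [-0.1, -0.4, 0.1]
width: 13.8
t 47.10 tcp [ 512.1 -360.9   61.1] psi -0.840 z [-0.043 -0.098 -0.994] F [-0.1 -0.4  0.1] w 13.8 q [-0.58  0.54  1.68 -0.13  0.91  0.35]
```

View pics/w28.png

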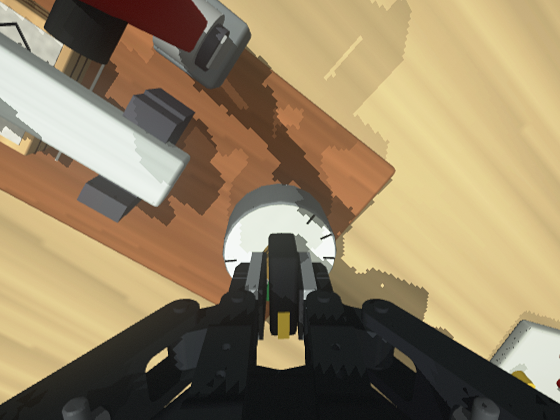

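```bash
python3 -m jog '[[[0,0,0],0,0.85],[[0,0,0],0,0.6],[[0,0,0],0,0.4],[[0,0,30],0,0.4],[[0,0,40],0,0.4],[[0,0,40],0,0.4],[[-30,-20,40],0,0.4],[[-40,-20,0],0,0.4],[[0,0,0],0,0.4]]'; python3 -c "
from h import *
s=st();shot('wrist','w29');shot('top','t29',(255,220,440,300),4.3)"
```

```text
time: 48.28
tcp_pos: [440.8, -401.2, 215.9]
tool_rot: [2.855, 1.102, -0.113]
ft_force: [0.1, -0.7, 0.6]
width: 51.5
t 48.27 tcp [ 440.8 -401.2  215.9] psi -0.831 z [-0.04  -0.1   -0.994] F [ 0.1 -0.7  0.6] w 51.5 q [-0.7   0.35  1.57 -0.11  1.19  0.17]
```

View pics/w29.png

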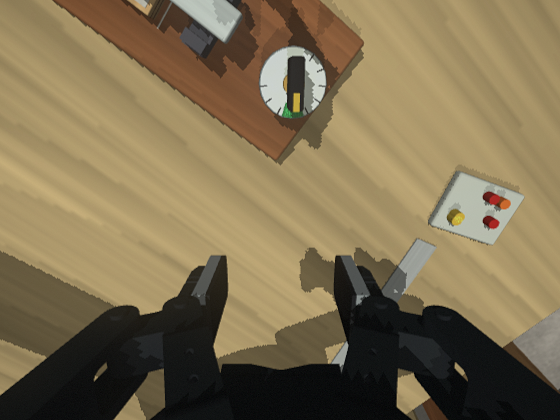

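View pics/t29.png

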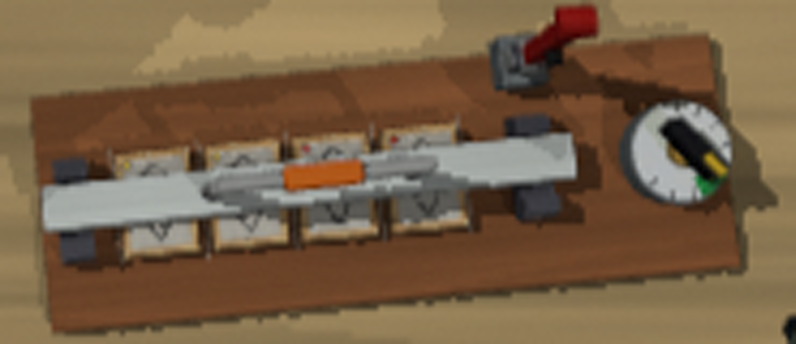

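```bash
python3 - <<'E'
from h import *
c=load('w29')
a=w(c,297,56,88);b=w(c,295.5,112,88);d=b-a;print(np.linalg.norm(d),'nut',(.0945-np.arctan2(d[1],d[0]))%6.283)
E
```

```text
39.7360268504921 nut 2.5059681117936217
```

Nut reads 2.506 from the wrist view, which is mid-green, and the lever is still open. Now go above the lever grip with jaws along jig y.

```bash
python3 -m jog '[[[0,0,40],-0.1,0.2],[[25,20,30],-0.14,0.1],[[30,28,0],-0.14,0],[[30,28,0],-0.14,0],[[30,28,0],-0.1,0],[[24,22,0],0,0],[[0,0,0],0,0]]'; python3 -c "
from h import *
s=st();shot('wrist','w30')"
```

```text
time: 49.25
tcp_pos: [592.4, -264.5, 282.8]
tool_rot: [3.087, 0.165, -0.143]
ft_force: [-0.4, -1.2, 0.7]
width: 85.6
t 49.25 tcp [ 592.4 -264.5  282.8] psi -1.462 z [-0.09  -0.052 -0.995] F [-0.4 -1.2  0.7] w 85.6 q [-0.4   0.45  1.24 -0.08  1.52  1.07]
```

View pics/w30.png

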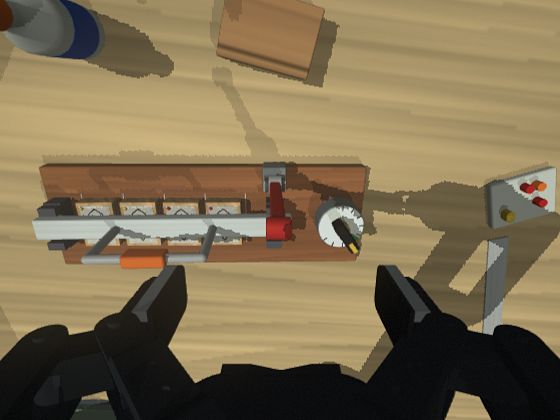

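```bash
python3 - <<'E'
from h import *
c=load('w30')
print(w(c,279,229,191), tri(ray(c,279,229),cr('t29',(255,220),4.3,576,21)), jg(w(c,279,229,191)))
E
```

```text
[ 569.19230672 -270.38170056  191.        ] (array([ 570.59634696, -269.38238471,  193.41986992]), [np.float64(0.8015145978016904), np.float64(0.8015145978017497)]) (np.float64(65.3), np.float64(-136.2))
```

```bash
python3 -m jog '[[[-22,-6,-20],0,0],[[0,0,-30],0,0],[[0,0,-15],0,0],[[0,0,0],0,0]]'; python3 -c "
from h import *
s=st();shot('wrist','w31')"
```

```text
time: 49.8
tcp_pos: [567.9, -272.9, 216.1]
tool_rot: [3.085, 0.163, -0.145]
ft_force: [0.1, -0.7, -0.0]
width: 85.5
t 49.80 tcp [ 567.9 -272.9  216.1] psi -1.463 z [-0.091 -0.054 -0.994] F [ 0.1 -0.7 -0. ] w 85.5 q [-0.42  0.45  1.41 -0.09  1.35  1.06]
```

View pics/w31.png

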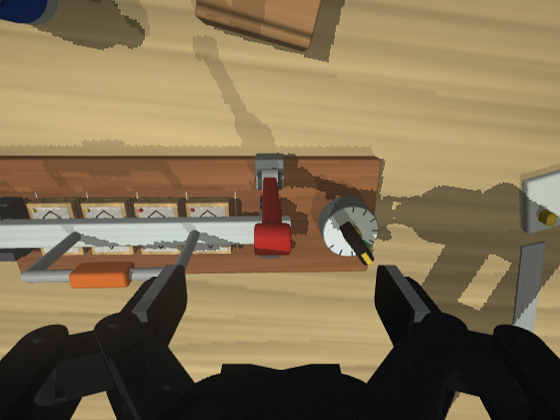

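```bash
python3 - <<'E'
from h import *
c=load('w31')
print(w(c,272.5,238,191), tri(ray(c,272.5,238),cr('t29',(255,220),4.3,576,21)), jg(w(c,272.5,238,191)))
E
python3 -m jog '[[[0.5,2,-20],0,0],[[0,1,-12],0,0],[[0,0,-8],0,0],[[0,0,0],0,0.2]]'; python3 -c "
from h import *
s=st();shot('wrist','w32')"
```

```text
[ 570.62087307 -269.86021018  191.        ] (array([ 570.93028638, -269.44933915,  191.34690008]), [np.float64(0.39818571088188337), np.float64(0.39818571088199317)]) (np.float64(66.8), np.float64(-135.8))
time: 50.35
tcp_pos: [571.1, -271.5, 179.9]
tool_rot: [3.081, 0.162, -0.132]
ft_force: [-0.0, 0.9, -0.4]
width: 69.4
t 50.35 tcp [ 571.1 -271.5  179.9] psi -1.464 z [-0.082 -0.058 -0.995] F [-0.   0.9 -0.4] w 69.4 q [-0.42  0.47  1.46 -0.09  1.26  1.08]
```

View pics/w32.png

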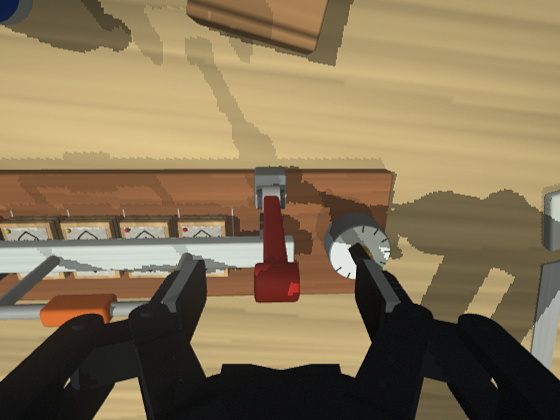

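```bash
python3 -m jog '[[[-2.5,1.5,-6],-0.012,0.4],[[0,0,-2],0,0.7],[[0,0,0],0,1],[[0,0,0],0,1],[[0,0,0],0,1],[[0,0,0],0,1]]' 40; python3 -c "
from h import *
s=st();shot('wrist','w33')"
```

```text
time: 51.15
tcp_pos: [569.1, -269.6, 173.2]
tool_rot: [3.083, 0.142, -0.128]
ft_force: [-0.7, 0.1, -0.4]
width: 19.4
t 51.15 tcp [ 569.1 -269.6  173.2] psi -1.477 z [-0.08  -0.057 -0.995] F [-0.7  0.1 -0.4] w 19.4 q [-0.42  0.47  1.48 -0.09  1.24  1.09]
```

View pics/w33.png

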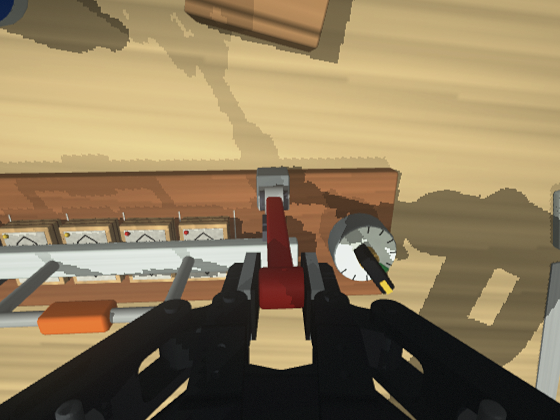

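```bash
python3 -m jog '[[[-18,-1.7,-0.7],0,1],[[-17.8,-1.7,-3.5],0,1],[[-17,-1.6,-6],0,1],[[-16,-1.5,-8.5],0,1]]' 40; python3 -c "
from h import *
s=st(); z=R.from_rotvec(s['tool_rot']).as_matrix()[:,2]; g=s['tcp_pos']-18.7*z; j=jg(g); print(j,g[2],np.arctan2(g[2]-69,62-j[0]),np.hypot(g[2]-69,62-j[0]))"
```

```text
time: 51.7
tcp_pos: [512.7, -275.9, 161.1]
tool_rot: [3.079, 0.14, -0.074]
ft_force: [2.8, 5.0, 8.6]
width: 19.1
t 51.70 tcp [ 512.7 -275.9  161.1] psi -1.478 z [-0.045 -0.06  -0.997] F [2.8 5.  8.6] w 19.1 q [-0.47  0.39  1.65 -0.08  1.12  1.04]
(np.float64(9.6), np.float64(-135.3)) 179.73045321225874 1.1288003165743012 122.50303371179108
```

```bash
python3 -m jog '[[[-16.5,-1.6,-9.5],0,1],[[-14.8,-1.4,-12],0,1],[[-12.8,-1.2,-14.2],0,1],[[-10.5,-1,-16],0,1]]' 40; python3 -c "
from h import *
s=st(); z=R.from_rotvec(s['tool_rot']).as_matrix()[:,2]; g=s['tcp_pos']-18.7*z; j=jg(g); print(j,g[2],np.arctan2(g[2]-69,62-j[0]),np.hypot(g[2]-69,62-j[0]))"
```

```text
time: 52.2
tcp_pos: [463.8, -281.1, 117.8]
tool_rot: [3.075, 0.136, -0.039]
ft_force: [-1.7, 3.1, 9.7]
width: 19.2
t 52.20 tcp [ 463.8 -281.1  117.8] psi -1.481 z [-0.022 -0.064 -0.998] F [-1.7  3.1  9.7] w 19.2 q [-0.53  0.36  1.81 -0.08  0.95  1.  ]
(np.float64(-40.0), np.float64(-135.7)) 136.41623062324254 0.5840298949316437 122.26589120211011
```

```bash
python3 -m jog '[[[-8.4,-0.8,-14.9],0,1],[[-6.2,-0.6,-15.9],0,1],[[-4,-0.4,-16.5],0,1]]' 40; python3 -c "
from h import *
s=st(); z=R.from_rotvec(s['tool_rot']).as_matrix()[:,2]; g=s['tcp_pos']-18.7*z; j=jg(g); print(j,g[2],np.arctan2(g[2]-69,62-j[0]),np.hypot(g[2]-69,62-j[0]))"
```

```text
time: 52.58
tcp_pos: [445.7, -283.1, 74.0]
tool_rot: [3.073, 0.134, -0.03]
ft_force: [-2.4, 1.7, 6.7]
width: 19.3
t 52.58 tcp [ 445.7 -283.1   74. ] psi -1.483 z [-0.016 -0.066 -0.998] F [-2.4  1.7  6.7] w 19.3 q [-0.55  0.39  1.9  -0.09  0.83  0.99]
(np.float64(-58.4), np.float64(-136.0)) 92.699897196141 0.1943581481718921 122.71041164916551
```

```bash
python3 -m jog '[[[-1.5,0,-13],0,1],[[-0.5,0,-9],0,1],[[0,0,-3],0,1],[[0,0,0],0,1]]' 40; python3 -c "
from h import *
s=st(); z=R.from_rotvec(s['tool_rot']).as_matrix()[:,2]; g=s['tcp_pos']-18.7*z; j=jg(g); print(j,g[2],np.arctan2(g[2]-69,62-j[0]),np.hypot(g[2]-69,62-j[0]))"
```

```text
time: 53.08
tcp_pos: [443.1, -283.4, 51.4]
tool_rot: [3.072, 0.133, -0.029]
ft_force: [-2.1, 1.7, 5.6]
width: 19.7
t 53.08 tcp [ 443.1 -283.4   51.4] psi -1.484 z [-0.016 -0.067 -0.998] F [-2.1  1.7  5.6] w 19.7 q [-0.55  0.42  1.93 -0.09  0.77  1.  ]
(np.float64(-61.0), np.float64(-136.0)) 70.03827022406874 0.008441020851589312 123.00438205632427
```

```bash
python3 -m jog '[[[0,0,-3],0,1],[[0,0,0],0,1]]' 40;python3 -m jog '[[[0,0,-3],0,1],[[0,0,-2],0,1]]' 40; python3 -c "
from h import *
s=st(); z=R.from_rotvec(s['tool_rot']).as_matrix()[:,2]; g=s['tcp_pos']-18.7*z; j=jg(g); print(j,g[2],np.arctan2(g[2]-69,62-j[0]))"
```

```text
time: 53.32
tcp_pos: [443.1, -283.3, 49.9]
tool_rot: [3.072, 0.133, -0.028]
ft_force: [-1.7, 2.5, 3.2]
width: 19.5
time: 53.58
tcp_pos: [443.1, -283.6, 46.4]
tool_rot: [3.071, 0.133, -0.026]
ft_force: [-3.0, 0.6, 7.1]
width: 19.4
t 53.58 tcp [ 443.1 -283.6   46.4] psi -1.484 z [-0.014 -0.068 -0.998] F [-3.   0.6  7.1] w 19.4 q [-0.55  0.43  1.94 -0.1   0.75  1.  ]
(np.float64(-61.1), np.float64(-136.1)) 65.0679264341898 -0.031931251729378905
```

```bash
python3 -m jog '[[[0,0,-2],0,1],[[0,0,0],0,1]]' 40; python3 -c "
from h import *
shot('wrist','w34');shot('scene','s34',(140,200,300,340),5)"
```

```text
time: 53.82
tcp_pos: [443.2, -283.6, 45.8]
tool_rot: [3.07, 0.132, -0.025]
ft_force: [-2.1, 2.0, 3.9]
width: 19.1
```

View pics/w34.png

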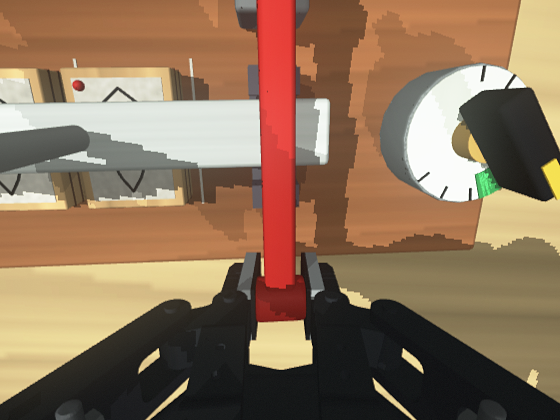

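View pics/s34.png

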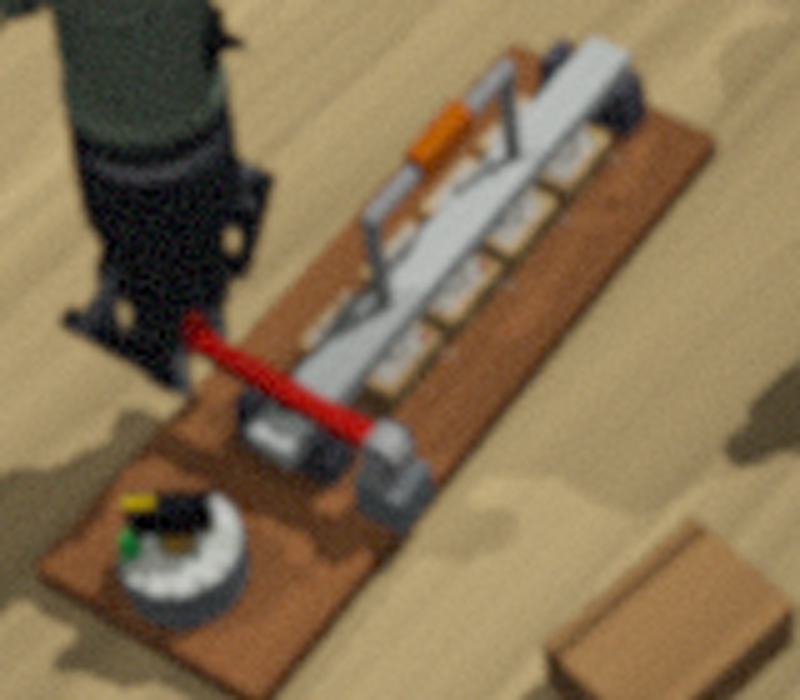

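```bash
python3 -m jog '[[[0,0,0],0,0.85],[[0,0,0],0,0.5],[[0,0,0],0,0.1],[[0,0,0],0,0],[[0,0,25],0,0],[[0,0,50],0,0],[[0,0,50],0,0],[[0,0,50],0,0],[[0,0,0],0,0]]'; python3 -c "
from h import *
s=st();shot('wrist','w35');"
```

```text
time: 55.05
tcp_pos: [442.8, -284.3, 224.2]
tool_rot: [3.069, 0.134, -0.027]
ft_force: [-0.1, -0.0, -0.2]
width: 85.4
t 55.05 tcp [ 442.8 -284.3  224.2] psi -1.483 z [-0.015 -0.07  -0.997] F [-0.1 -0.  -0.2] w 85.4 q [-0.55  0.24  1.7  -0.07  1.18  0.96]
```

```bash
python3 -m jog '[[[-20,-40,0],0,0],[[-20,-50,0],0,0],[[-20,-50,0],0,0],[[0,0,0],0,0]]'; python3 -c "
from h import *
s=st();shot('top','t35',(255,220,440,300),4.3);shot('scene','s35',(140,200,300,340),5)"
```

```text
time: 55.6
tcp_pos: [377.7, -424.4, 214.1]
tool_rot: [3.081, 0.139, -0.046]
ft_force: [0.4, 0.9, 0.3]
width: 85.4
t 55.60 tcp [ 377.7 -424.4  214.1] psi -1.479 z [-0.027 -0.059 -0.998] F [0.4 0.9 0.3] w 85.4 q [-0.83  0.31  1.63 -0.06  1.18  0.67]
```

View pics/w35.png

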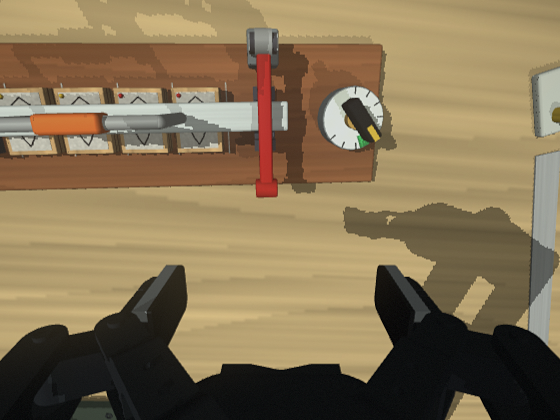

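View pics/t35.png

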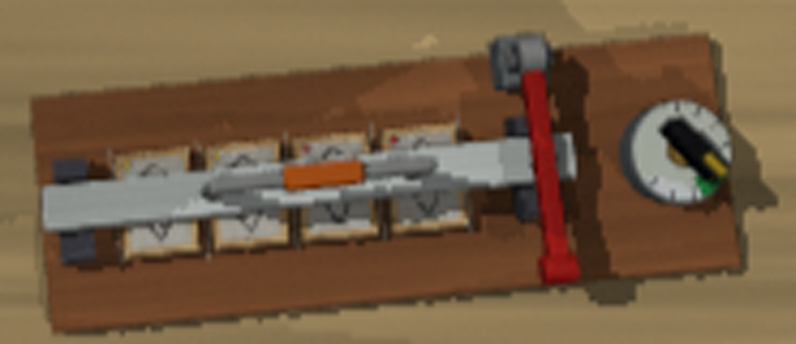

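View pics/s35.png

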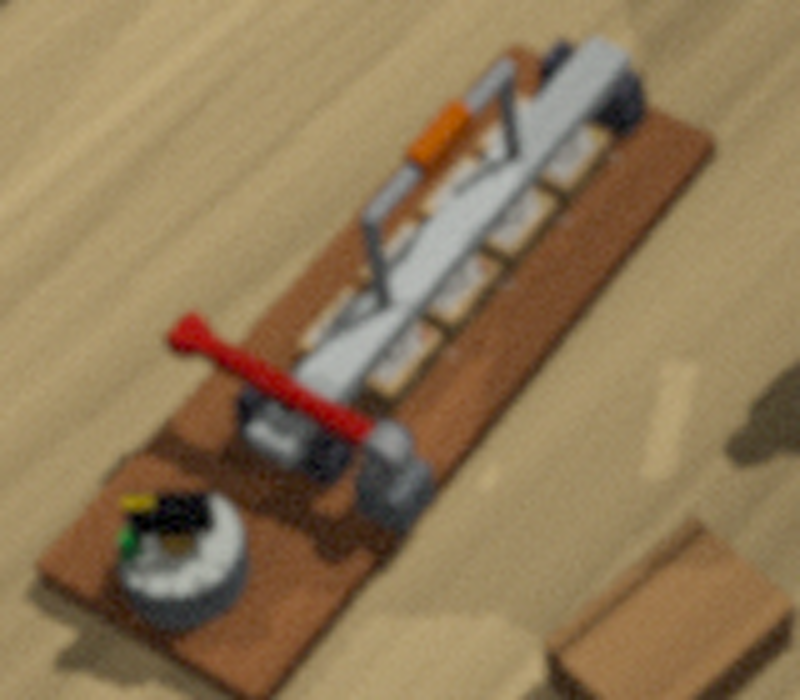

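```bash
python3 - <<'E'
from h import *
np.set_printoptions(precision=1,suppress=True)
rs=[ray(load('w35'),266,189),cr('t35',(255,220),4.3,558,267),cr('s35',(140,200),5,189,333)]
for s in [(0,1),(0,2),(1,2),(0,1,2)]:
    p,e=tri(*[rs[i] for i in s]); j=jg(p); print(s,p,e,j,'th',np.arctan2(p[2]-69,62-j[0]))
# predicted pixels for theta
Y=np.array([-.0944,.9955]);X=np.array([.9955,.0944]);O=np.array([491.3,-141])
c=load('s35')
for th in [-.03,0,.05,.1,.2]:
    q=O+X*(62-122*np.cos(th))+Y*-135; u=px(c,[*q,69+122*np.sin(th)]); print(th,(u-[140,200]+.5)*5-.5)
q=O+X*62+Y*-135; print('pivot',(px(c,[*q,69])-[140,200]+.5)*5-.5, (px(c,[*(O+X*62+Y*-135),20])-[140,200]+.5)*5-.5)
E
```

```text
(0, 1) [ 444.8 -280.8   78.4] [np.float64(0.9410609934923743), np.float64(0.9410609934923203)] (np.float64(-59.5), np.float64(-134.8)) th 0.0774561932470254
(0, 2) [ 445.  -280.5   74.9] [np.float64(1.9426848259564162), np.float64(1.9426848259563778)] (np.float64(-59.3), np.float64(-134.5)) th 0.04896623183996781
(1, 2) [ 446. -280.   75.] [np.float64(0.9028253970270008), np.float64(0.9028253970268532)] (np.float64(-58.2), np.float64(-134.1)) th 0.04946112339721371
(0, 1, 2) [ 445.2 -280.6   75.4] [np.float64(1.991411010329369), np.float64(0.14128463649017176), np.float64(1.9041217252306846)] (np.float64(-59.0), np.float64(-134.6)) th 0.052800850383936115
-0.03 [186.4 344.4]
0 [185.2 339.9]
0.05 [183.5 332.7]
0.1 [182.2 325.7]
0.2 [181.1 312.4]
pivot [382.5 447.7] [392.5 503.9]
```

The lever angle is ambiguous, anywhere from 0.03 to 0.08. I'll press the grip down from above with shut fingers. This gives a firm stop, and the contact height measures the angle.

```bash
python3 -m jog '[[[20,40,0],0,1],[[20,50,0],0,1],[[20,48,0],0,1],[[5,3,-20],0,1],[[0,0,-30],0,1],[[0,0,-30],0,1],[[0,0,-15],0,1],[[0,0,0],0,1]]' 40; python3 -c "
from h import *
s=st();"
```

```text
time: 56.7
tcp_pos: [445.4, -262.3, 111.8]
tool_rot: [3.089, 0.167, -0.055]
ft_force: [0.2, 0.5, 0.8]
width: 0.3
t 56.70 tcp [ 445.4 -262.3  111.8] psi -1.462 z [-0.033 -0.049 -0.998] F [0.2 0.5 0.8] w 0.3 q [-0.52  0.34  1.87 -0.07  0.94  0.99]
```

```bash
python3 -m jog '[[[-0.5,-18.5,0],0,1],[[0,0,-10],0,1],[[0,0,-10],0,1],[[0,0,0],0,1]]' ; python3 -c "
from h import *
s=st();shot('wrist','w36')"
```

```text
time: 57.2
tcp_pos: [445.8, -281.9, 91.9]
tool_rot: [3.088, 0.168, -0.051]
ft_force: [0.3, 0.3, -0.2]
width: -0.1
t 57.20 tcp [ 445.8 -281.9   91.9] psi -1.461 z [-0.03  -0.051 -0.998] F [ 0.3  0.3 -0.2] w -0.1 q [-0.55  0.38  1.87 -0.08  0.89  0.96]
```

View pics/w36.png

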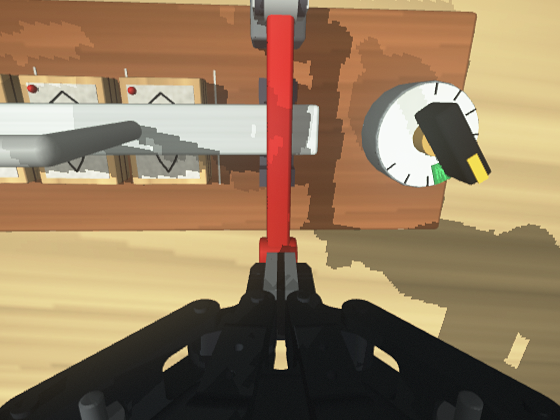

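Centred over the grip. Creep down, watching force.

```bash
for i in 1; do python3 -m jog '[[[0,0,-4],0,1],[[0,0,-3],0,1],[[0,0,0],0,1]]'; python3 -m jog '[[[0,0,-3],0,1],[[0,0,0],0,1]]';python3 -m jog '[[[0,0,-2],0,1],[[0,0,0],0,1]]';python3 -m jog '[[[0,0,-2],0,1],[[0,0,0],0,1]]'; done
```

```text
time: 57.62
tcp_pos: [446.3, -282.0, 85.2]
tool_rot: [3.087, 0.168, -0.049]
ft_force: [0.6, -0.3, -0.8]
width: -0.3
time: 57.88
tcp_pos: [446.5, -282.2, 82.6]
tool_rot: [3.086, 0.169, -0.048]
ft_force: [-1.1, 0.8, 1.8]
width: -0.1
time: 58.12
tcp_pos: [446.4, -282.3, 81.3]
tool_rot: [3.086, 0.169, -0.048]
ft_force: [-0.6, 0.1, 4.0]
width: -0.0
time: 58.38
tcp_pos: [446.3, -282.3, 79.9]
tool_rot: [3.085, 0.169, -0.048]
ft_force: [-1.5, 0.4, 5.2]
width: 0.1
```

```bash
python3 -m jog '[[[0,0,-3],0,1],[[0,0,0],0,1]]';python3 -m jog '[[[0,0,-3],0,1],[[0,0,0],0,1]]';python3 -m jog '[[[0,0,-3],0,1],[[0,0,0],0,1]]'
```

```text
time: 58.62
tcp_pos: [446.2, -282.4, 77.7]
tool_rot: [3.085, 0.169, -0.048]
ft_force: [-0.7, 1.1, 4.5]
width: -0.0
time: 58.88
tcp_pos: [446.1, -282.6, 76.2]
tool_rot: [3.084, 0.169, -0.047]
ft_force: [-2.3, 0.8, 8.0]
width: 0.1
time: 59.12
tcp_pos: [446.1, -282.6, 75.6]
tool_rot: [3.083, 0.168, -0.046]
ft_force: [-2.6, 2.0, 11.5]
width: -0.1
```

```bash
python3 -m jog '[[[0,0,-4],0,1],[[0,0,0],0,1]]'; python3 -m jog '[[[0,0,5],0,1],[[0,0,30],0,1],[[0,0,50],0,1],[[0,0,50],0,1],[[-20,-40,30],0,1],[[-30,-50,0],0,1],[[-30,-50,0],0,1],[[0,0,0],0,1]]'; python3 -c "
from h import *
s=st();shot('top','t37',(255,220,440,300),4.3);shot('scene','s37',(140,200,300,340),5);shot('scene','s37f');shot('top','t37f')"
```

```text
time: 59.38
tcp_pos: [446.1, -282.7, 74.9]
tool_rot: [3.082, 0.168, -0.045]
ft_force: [-2.8, 1.6, 12.6]
width: -0.1
time: 60.38
tcp_pos: [364.5, -425.8, 243.1]
tool_rot: [3.081, 0.173, -0.042]
ft_force: [-0.4, -0.1, 0.6]
width: 0.1
t 60.38 tcp [ 364.5 -425.8  243.1] psi -1.458 z [-0.024 -0.057 -0.998] F [-0.4 -0.1  0.6] w 0.1 q [-0.85  0.28  1.6  -0.06  1.24  0.63]
```

View pics/s37.png

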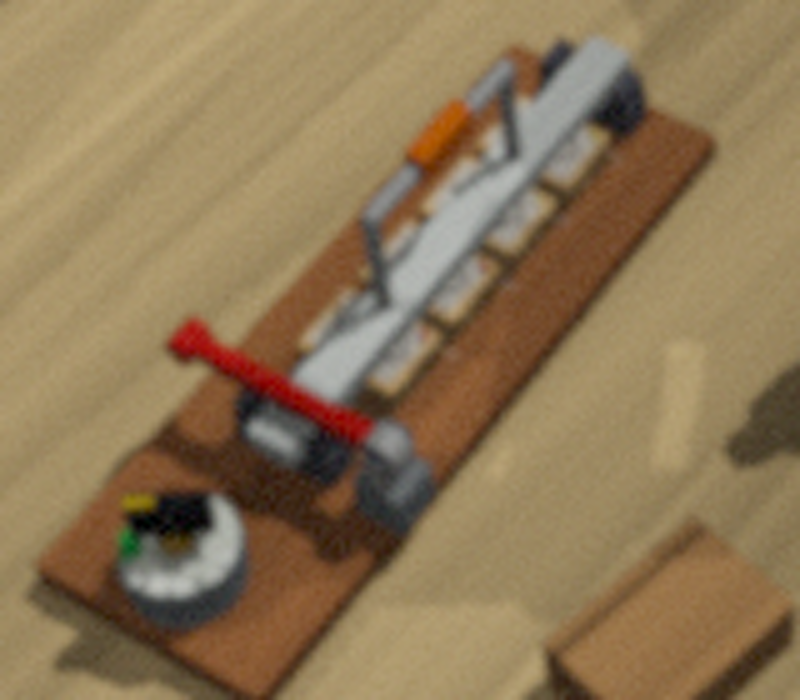

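View pics/t37f.png

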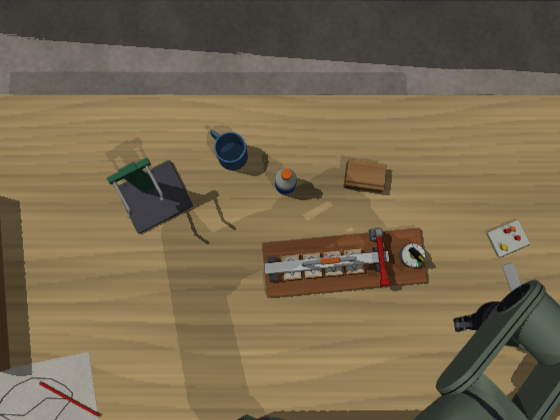

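View pics/t37.png

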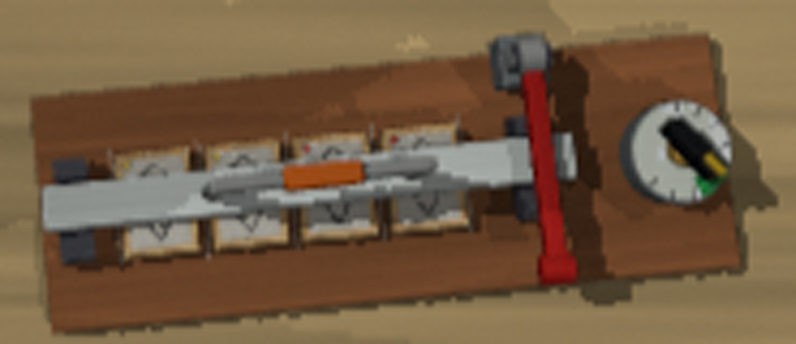

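```bash
python3 - <<'E'
from h import *
def red(fn,box):
    im=np.load('pics/'+fn+'.npy').astype(float); x0,y0,x1,y1=box; p=im[y0:y1,x0:x1]; m=np.clip(p[...,0]-p[...,1:].max(-1)-60,0,None)
    yy,xx=np.mgrid[y0:y1,x0:x1]; return (m*xx).sum()/m.sum(),(m*yy).sum()/m.sum()
for f in ['s35','s37','s37f']: print(f,red(f,(165,255,187,278)))
for f in ['t35','t37','t37f']: print(f,red(f,(375,275,395,290)))
c=load('s37');Y=np.array([-.0944,.9955]);X=np.array([.9955,.0944]);O=np.array([491.3,-141])
P=lambda x,y,z:px(c,[*(O+X*x+Y*y),z])
for x,y,z in [(-70,-255,20),(70,-255,20),(70,155,20)]: print('corner pred crop',(P(x,y,z)-[140,200]+.5)*5-.5)
E
```

```text
s35 (np.float64(179.75956151035322), np.float64(267.5171741778319))
s37 (np.float64(180.2599537037037), np.float64(268.7530092592593))
s37f (np.float64(180.27335800185014), np.float64(268.7627197039778))
t35 (np.float64(384.4970922182221), np.float64(280.02520077540845))
t37 (np.float64(384.0222649807587), np.float64(280.13881253435954))
t37f (np.float64(384.02777777777777), np.float64(280.14383938393837))
corner pred crop [ 25.2978234 562.0457396]
corner pred crop [251.70559736 699.11236865]
corner pred crop [715.05924019 133.10312926]
```

The scene-camera offsets leave the lever anywhere from 0 to 0.07 rad, so I'll press again, harder, until the height clearly stalls.

```bash
python3 -m jog '[[[20,40,0],0,1],[[25,50,0],0,1],[[25,45,0],0,1],[[11,8,-30],0,1],[[0,0,-40],0,1],[[0,0,-40],0,1],[[0,0,-30],0,1],[[0,0,0],0,1]]' 40; python3 -c "
from h import *
s=st();"
```

```text
time: 61.58
tcp_pos: [455.6, -262.2, 99.9]
tool_rot: [3.08, 0.211, -0.034]
ft_force: [-0.2, -0.2, 1.0]
width: -0.1
t 61.58 tcp [ 455.6 -262.2   99.9] psi -1.433 z [-0.018 -0.055 -0.998] F [-0.2 -0.2  1. ] w -0.1 q [-0.51  0.36  1.87 -0.07  0.9   0.97]
```

```bash
python3 -m jog '[[[-8,-16,0],-0.04,1],[[-2,-3,0],0,1],[[0,0,0],0,1]]'; python3 -m jog '[[[0,0,-8],0,1],[[0,0,-6],0,1],[[0,0,0],0,1]]'; python3 -m jog '[[[0,0,-2],0,1],[[0,0,0],0,1]]'; python3 -m jog '[[[0,0,-2],0,1],[[0,0,0],0,1]]'
```

```text
time: 61.95
tcp_pos: [447.3, -283.0, 103.4]
tool_rot: [3.081, 0.147, -0.027]
ft_force: [-0.5, 0.5, -0.3]
width: 0.4
time: 62.32
tcp_pos: [447.4, -283.3, 89.4]
tool_rot: [3.08, 0.146, -0.025]
ft_force: [0.6, -0.1, -0.4]
width: -0.1
time: 62.58
tcp_pos: [447.5, -283.1, 87.1]
tool_rot: [3.08, 0.146, -0.025]
ft_force: [0.0, 0.2, -0.5]
width: 0.2
time: 62.82
tcp_pos: [447.6, -283.1, 85.0]
tool_rot: [3.08, 0.147, -0.025]
ft_force: [-0.1, -1.2, 0.4]
width: 0.1
```

```bash
for i in 1; do python3 -m jog '[[[-1,0.5,-2],0,1],[[0,0,0],0,1]]'; python3 -m jog '[[[0,0,-2],0,1],[[0,0,0],0,1]]';python3 -m jog '[[[0,0,-2],0,1],[[0,0,0],0,1]]';python3 -m jog '[[[0,0,-2],0,1],[[0,0,0],0,1]]'; done | grep -v -e rot -e width
```

```text
time: 63.08
tcp_pos: [446.6, -282.6, 82.9]
ft_force: [-0.1, 0.4, 0.7]
time: 63.32
tcp_pos: [446.6, -282.6, 80.8]
ft_force: [0.4, 0.1, 0.6]
time: 63.58
tcp_pos: [446.7, -282.7, 78.8]
ft_force: [-1.1, 0.4, 0.4]
time: 63.82
tcp_pos: [446.7, -282.9, 77.6]
ft_force: [-0.5, 1.2, 3.7]
```

```bash
for i in 1; do python3 -m jog '[[[0,0,-5],0,1],[[0,0,0],0,1]]'; python3 -m jog '[[[0,0,-8],0,1],[[0,0,0],0,1]]';python3 -m jog '[[[0,0,-10],0,1],[[0,0,0],0,1]]'; python3 -m jog '[[[0,0,-12],0,1],[[0,0,-12],0,1]]'; done | grep -v -e rot -e width
```

```text
time: 64.08
tcp_pos: [446.7, -283.1, 75.3]
ft_force: [-2.7, 2.3, 11.3]
time: 64.32
tcp_pos: [446.7, -283.5, 72.8]
ft_force: [-4.9, 5.1, 19.7]
time: 64.58
tcp_pos: [446.8, -284.0, 71.7]
ft_force: [-5.0, 6.9, 24.0]
time: 64.82
tcp_pos: [446.9, -285.2, 66.0]
ft_force: [-26.1, 20.5, 110.0]
```

A firm stop; force rose steeply to 110 N, close to the 120 N limit, so I'm backing off at once.

```bash
python3 -m jog '[[[0,0,10],0,1],[[0,0,10],0,1]]'; python3 -m jog '[[[0,0,30],0,1],[[0,0,50],0,1],[[0,0,40],0,1],[[-20,-40,30],0,1],[[-30,-50,0],0,1],[[-30,-50,0],0,1],[[0,0,0],0,1]]'; python3 -c "
from h import *
s=st();shot('top','t38',(255,220,440,300),4.3);shot('scene','s38',(140,200,300,340),5)
def red(fn,box):
    im=np.load('pics/'+fn+'.npy').astype(float); x0,y0,x1,y1=box; p=im[y0:y1,x0:x1]; m=np.clip(p[...,0]-p[...,1:].max(-1)-60,0,None)
    yy,xx=np.mgrid[y0:y1,x0:x1]; return (m*xx).sum()/m.sum(),(m*yy).sum()/m.sum()
for f in ['s35','s37','s38']: print(f,red(f,(165,255,187,278)))
for f in ['t35','t37','t38']: print(f,red(f,(375,275,395,290)))
a=np.load('pics/t37.npy').astype(int);b=np.load('pics/t38.npy').astype(int);d=np.abs(a-b).max(-1)>40;print(np.argwhere(d[225:300,255:435]).shape)
"
```

```text
time: 65.08
tcp_pos: [447.6, -285.1, 92.6]
tool_rot: [3.062, 0.144, -0.003]
ft_force: [-0.1, -0.5, -0.8]
width: -0.2
time: 65.95
tcp_pos: [365.0, -428.2, 243.9]
tool_rot: [3.064, 0.149, -0.009]
ft_force: [1.4, 0.1, 0.7]
width: -0.4
t 65.95 tcp [ 365.  -428.2  243.9] psi -1.473 z [-0.002 -0.074 -0.997] F [1.4 0.1 0.7] w -0.4 q [-0.86  0.27  1.61 -0.05  1.21  0.63]
s35 (np.float64(179.75956151035322), np.float64(267.5171741778319))
s37 (np.float64(180.2599537037037), np.float64(268.7530092592593))
s38 (np.float64(180.22523744911805), np.float64(268.76255088195387))
t35 (np.float64(384.4970922182221), np.float64(280.02520077540845))
t37 (np.float64(384.0222649807587), np.float64(280.13881253435954))
t38 (np.float64(384.0352714246349), np.float64(280.15073022871314))
(2, 2)
```

View pics/t38.png

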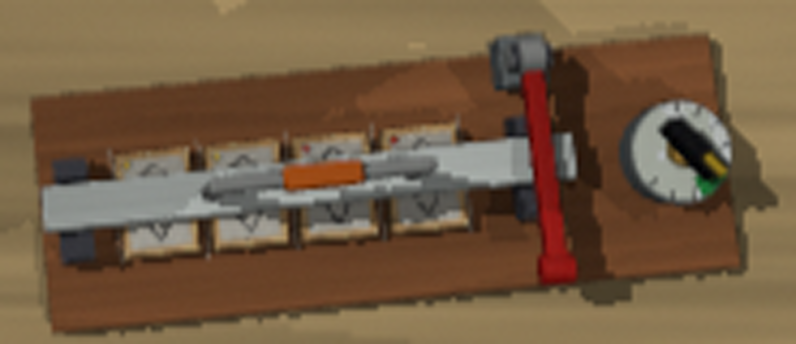

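View pics/s38.png

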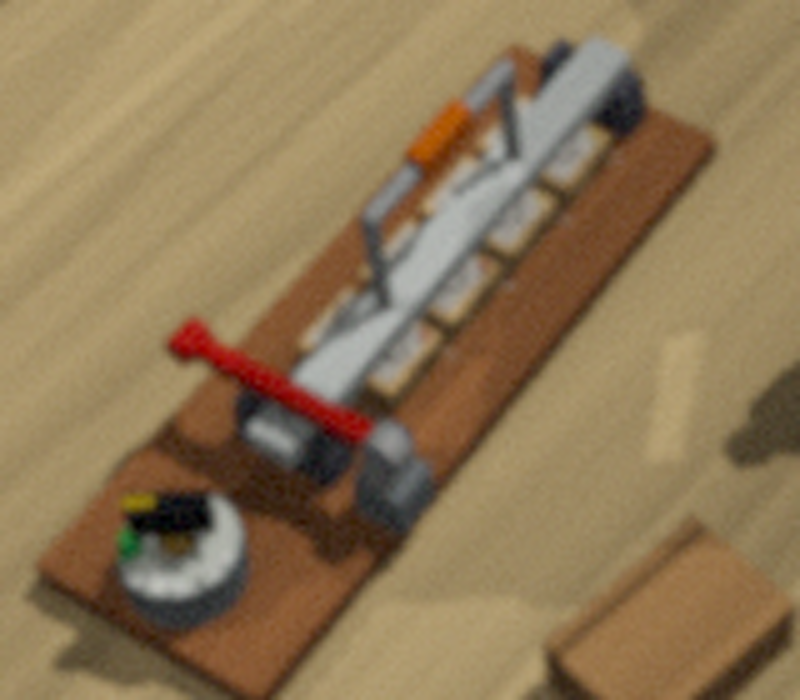

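The lever sits at the same pixels after both presses, so it is on its stop. Bar, blanks and nut are unchanged and the arm is clear, so I'm handing in.

```bash
python3 -c "
from workcell import sign_off
print(sign_off())"
```

```text
the job is handed in; nothing more can be done
None
```

I carried out every step and handed the job in at about 66 s. I could not measure how hard the lever presses on the bar. No verdict is reported.

**What I did**
1. I opened the lever to about 1.6 rad.
2. I laid all four blanks side by side, flat on the bed and on the black line.
3. I lifted the bar out of the hook and set it in both saddles.
4. With the lever still open, I turned the nut from about 0.65 to 2.5 rad.
5. I closed the lever.

**Last checks**
- **Blanks:** the final pictures show all four in place.
- **Bar:** its centre is about 3–4 mm from the seat and its yaw error is under 0.01 rad.
- **Nut:** the pointer read 2.506 rad, inside the green sector.
- **Lever:** it is against its closed stop. Its grip stayed at the same pixels after two presses, the second to a firm stop.
- **Surroundings:** the glue bottle, mug and offcut look unmoved, and the robot is touching nothing.

**What went wrong or disagreed**
- **Lever after the first closing:** it stood slightly up, at about 0.05 rad, so I pressed it down from above.
- **Force in the second press:** the wrist force reached 110 N for a moment, close to the 120 N limit. I backed off at once, and the pictures showed no change afterwards.
- **Lever angle:** the camera estimates of the angle disagreed by a few hundredths of a radian, so I relied on the height at which the shut fingers touched the grip.
- **Tool tilt:** the tool had tilted up to about 0.1 rad by the end of the nut step. I allowed for it when positioning.

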